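Seat a sanding drum in its swivel stand and swing it to the stop

ROBOT

A 6-joint arm with a two-finger parallel gripper is mounted at the origin on the work surface. World frame = base frame: x ahead of the robot, y to its left, z up, the work surface at z = 0. Lengths are in m, angles in rad, forces in N, time in s.
With the tool pointing down it reaches from about 0.35 to 0.775 m from the base axis. Payload 5.5 kg.
Tool frame: the origin (TCP) lies midway between the tips of the shut fingers; the grasp point (between the pads) lies 19 mm behind it; z points along the fingers, y is the direction in which the jaws open and shut (so a half turn about z gives the same grasp; the last joint's range is limited). The gripper opens to 85 mm and grips with 20 to 120 N. Pads are 22 mm wide; open, the fingers measure 114 mm over their backs; the gripper's body (76 mm by 85 mm) begins 54 mm behind the grasp point. The pads swing forward as they close: fully open they stand 13 mm farther back than shut.
Start: joints at [1.068, 0.313, 0.046, 1.304, 0, 1.431], TCP at [0.204, 0.538, 0.193] pointing down, gripper open.
Joint ranges: [-2.76, 2.76], [-0.86, 1.69], [-1.03, 1.26], [-2.2, 2.34], [-1.47, 1.5], [-3.14, 3.14]. Speed limits (rad/s): [2.57, 2.57, 3.14, 3.14, 3.14, 3.14].

INTERFACE

Orientations are given as a unit quaternion [w, x, y, z].
In Python, from workcell import env gives the robot as it stands.
- The arm moves only by the shell command python3 -m pendant 'ROWS' [FORCE]. ROWS is JSON, a list of rows, each a list of 3 entries, a list of its own where there are three numbers: the shift along the tool's x, y, z each as a share of 20 mm, from -1 to 1, then the turn about the tool's z as a share of 6 degrees, from -1 to 1, then the closure, from -1 (fully open) to 1 (shut). In form: [[[tx, ty, tz], turn, claw], ...]. A call has 1 to 12 rows; each row shifts and turns the commanded pose from where the row before left it, along the tool's axes as they then stand; what a row does not reach is not made up. A row lasts 1/8 s, in which the tool goes at most 62.5 mm and 10.7 degrees, less where a joint would pass 70% of its speed; a pose out of reach is approached as far as the arm can. A call with a number of a shift or a turn outside -1 to 1 is refused whole. A call with a gripper value outside its range is refused whole. The fingers move at their own pace and stop on an object; FORCE is the grip in N (left out, the last holds). Time passes only in rows, so rows that do not move let the fingers close. It gives the time, the measured TCP pose, the force and the opening at its end, in the units of the state.
- env.get_state(): the state, without advancing time (a new reading comes with each control period).
- env.read_camera(name): name is "side" or "top"; returns a dict with "color" (384x512x3 uint8, blue, green, red), "mtx" (3x3 intrinsics, pixels), "view" (4x4, takes a point from world to camera coordinates). Camera axes: x right, y down, z forward; pixel columns grow to the right and rows downward; lengths in m; the calibration is good to about 2 mm. A picture is of the moment at which its call begins. There is no depth.
- env.hand_in(): hands the job in, once; it reports no verdict.
Trained networks look in the newest picture that a camera, given by its name, has taken for a name from the list of things; names that differ only in an ending like _2 or _b are one class to them, and where a whole thing is asked for, a point or a joint stands for the part that bears it (a point fixed in the world has none). Each returns a list of dicts, best first, with "p" (0 to 1); they miss things now and then, are a little off and sometimes report something else, mostly with a low value. They report only what shows in the picture. A call takes as long as a camera call. They do not tell look-alikes from the thing itself.
- env.boxes_of(camera, thing): "location" ([column, row] in pixels, amid what is visible of it).
- env.cut_out(camera, thing): "region" (384x512 bool, what is visible of it) and "location" ([column, row] in pixels, amid what is visible of it).
The state is a dict: "clock": time; "joint_pos": joint angles; "qvel": joint speeds; "tau": joint torques, N m; "tcp_pos": TCP position; "orientation": TCP orientation; "wrist_force": force on the tool from outside, world axes, zero at the start; "ft_torque": the same for the moment, N m; "finger_gap": finger opening in m.
Only numpy, scipy, OpenCV 4.12 (cv2) and the standard library are available. Lean on these libraries where they do the work, as an engineer would, in place of code of your own. Each camera call takes 0.05 s, during which the arm holds its last target.

TASK

Take the sanding drum with the steel axle from its chocks and lower it gently into the swivel stand, so that the axle goes down both open slots and rests fully home at both ends. Then, with the drum seated, turn the stand anticlockwise (seen from above) by its upright handle until it is up against its stop. Leave everything else on the bench where it is.

Things in the scene. Friction and masses are not known exactly. Their poses are not given: they have to be found in the camera images.
- drum_center (a point): Centre of the loose sanding drum (0.25 to 0.5 kg): brick-brown abrasive cylinder 50 mm in diameter, 100 mm long (abrasive on the middle 92 mm, bare aluminium core of 47 mm at the ends), on a steel axle 12 mm in diameter that sticks out 32 mm at each end (164 mm overall). Both ends alike. x runs along the axle. At the start it lies level, centre 36 mm above the table.
- rest: Fixed plywood board, 130 x 100 x 8 mm, origin under its centre, on which the drum lies along x in the V of four small wooden chocks; these are 12 mm wide, 38 mm either side of the middle and up to 26 mm high, so the drum's middle is free for a grasp across it from above.
- stand: Foot of the swivel stand (fixed): grey disc 200 mm in diameter, origin under its centre, on the turning axis. On it turns a round plywood plate, 230 mm in diameter, its top 36 mm above the table, which carries two uprights and the handle. A steel upright on the foot, 42 mm high and 130 mm from the axis, is the stop.
- seat (a point): On the stand's turning axis: where the drum's centre lies when its axle is fully home in both slots, 81 mm above the table. x runs along the axle, y across it, z up; it turns with the plate. The two aluminium uprights are 14 mm thick, 52 mm wide, 110 mm apart inside, tops about 103 mm above the table. The drum then clears the plate by 20 mm.
- slot_a (a point): Centre of the 12 mm axle in one upright's open-topped slot when home: 62 mm from seat along its +x. The slot is 15 mm wide and straight for 16 mm above its flat floor (75 mm above the table), then flares to 33 mm at the top.
- slot_b (a point): The same in the other upright: 62 mm from seat along its -x.
- handle (a point): Place to grip the stand's handle, an upright dark round wooden post 22 mm in diameter that is fixed to the plate 95 mm from its turning axis, on the seat's -y side. The point is on the post's axis, 88 mm above the table; the post's top is 107 mm above the table. The gap between post and seated drum is 59 mm.
- swivel (a joint): Angle of the swivel plate in rad; grows anticlockwise seen from above. 0 to 0.5 at the start; 1.4 is hard against the stop (a steel tab on the plate's rim, by the handle, meets a steel upright on the foot). It turns with friction, about 4 N at the handle, and stays where it is left.
- knife_grip (a point): Bystander: handle of a filling knife lying on the bench, 190 mm long.
- sleeve: Bystander: bare abrasive sleeve without an axle, 48 mm in diameter, standing 65 mm tall; origin under its centre.
- sander_center (a point): Bystander: middle of a grey and black hand sander, 120 mm pad, 90 mm tall.
- offcut: Bystander: white board offcut, 90 x 170 x 18 mm, origin under its centre.
- block: Bystander: cork sanding block, 65 x 110 x 30 mm, origin under its centre.
- brush_grip (a point): Bystander: handle of a dust brush, 220 mm long.
- bottle: Bystander: clear water bottle, 64 mm in diameter, 200 mm tall, origin under its centre.
- tin: Bystander: steel tin, 84 mm in diameter, 100 mm tall, origin under its centre.
- drum: The same drum; its origin is its centre.
There are look-alikes about, which are no part of the job. Leave any turquoise look-alike of the drum alone.

How it is judged:
On the way, in this order (a step that is already met when the one before it is completed fails the run):
1. the drum is seated: both axle ends on the slot floors, while the stand is still short of its stop (swivel under 1.2 rad) (horizontal distance between drum_center and seat below 0.009 m and z of drum_center in the frame of seat between -0.004 and 0.003 m and angle between the x axis of drum_center and the x axis of seat, either way round below 0.045 rad and value of joint swivel below 1.2 rad), for 0.2 s.
2. the stand is turned against its stop (within 0.04 rad) with the drum seated (horizontal distance between drum_center and seat below 0.009 m and z of drum_center in the frame of seat between -0.004 and 0.003 m and angle between the x axis of drum_center and the x axis of seat, either way round below 0.045 rad and value of joint swivel above 1.36 rad), for 0.2 s.
At the end, for the whole second after the job is handed in: The drum lies at rest, released, in both slots: its centre within 9 mm sideways of the seat and from 4 mm below to 3 mm above it, its axle within 0.045 rad of the seat's axis (both ends bottomed evenly); the swivel is within 0.04 rad of its stop (all of step 2 and linear speed of drum below 0.02 m/s and contact force between the fingers and drum below 0.1 N); the robot touches nothing.
It fails at once if a bystander is moved by more than 25 mm (distance of any of knife_grip, sleeve, sander_center, offcut, block, brush_grip, bottle, tin from where it was at the start of the episode above 0.025 m).
It fails at once if the drum is dropped or rammed into the slots (faster than 0.35 m/s within 28 mm above its seat) (horizontal distance between drum_center and seat below 0.02 m and z of drum_center in the frame of seat below 0.028 m and linear speed of drum above 0.35 m/s).
It also fails if it takes over 54 s, if anything falls off the work surface, if the arm or the gripper's body presses on something with over 40 N, if the wrist force passes 120 N, or if a joint passes its speed limit or range.

## Working session

There is one attempt and no reset: what is moved stays moved. The work goes in short steps, Python scripts to look and compute and a shell command to move; the robot and the scene stay as the last step left them, time stands still between calls to the robot, and variables do not carry over. Pictures are saved under pics/ and viewed, and the job is handed in when it is done.

```bash
ls; mkdir -p pics
python3 - <<'E'
from workcell import env
import cv2
s=env.get_state()
for k,v in s.items(): print(k,v)
for c in("side","top"):
    d=env.read_camera(c); cv2.imwrite(f"pics/{c}0.png",d["color"]); print(d["mtx"],d["view"])
    for n in ["drum_center","rest","stand","handle","slot_a","seat","drum"]:
        print(c,n,[(round(b["p"],2),[round(float(x),1) for x in b["location"]]) for b in env.boxes_of(c,n)])
E
```

```text
pics
clock 0.0
joint_pos [ 1.06841421e+00  3.14015656e-01  4.49699697e-02  1.30360268e+00
 -2.12809857e-06  1.43115983e+00]
qvel [ 8.34214199e-04 -1.46623242e-03  3.70328415e-04 -1.01187769e-03
 -1.13163682e-05 -4.16533072e-04]
tau [-8.21970571e-04 -4.80630898e+01  2.98530489e+01  1.96262891e-02
 -2.08869592e-04 -1.98039413e-05]
tcp_pos [0.20377787 0.53705104 0.19159658]
orientation [-2.91172196e-04  1.80379954e-01  9.83596571e-01 -8.79052029e-04]
wrist_force [-0.35197343  0.43735075 -0.24721536]
ft_torque [-0.02231296  0.02344233  0.02656153]
finger_gap 0.08544304755601928
[[388.12153982   0.         257.20537355]
 [  0.         388.12153982 190.36202724]
 [  0.           0.           1.        ]] [[ 0.68396124 -0.72946314 -0.00897485 -0.42575688]
 [-0.52382188 -0.48251044 -0.7019931   0.30850584]
 [ 0.50774763  0.4848373  -0.71212719  1.29670639]
 [ 0.          0.          0.          1.        ]]
side drum_center [(0.93, [256.0, 276.6]), (0.62, [207.0, 175.1]), (0.56, [386.3, 268.4])]
side rest [(0.95, [276.0, 231.8])]
side stand [(0.83, [207.9, 177.4])]
side handle [(0.91, [208.6
[... 285 characters left out ...]
     0.           1.        ]] [[ 0.02173686 -0.99955735 -0.02031311 -0.06754097]
 [-0.99915387 -0.02100955 -0.0353573   0.52421798]
 [ 0.03491488  0.02106448 -0.99916827  1.27557497]
 [ 0.          0.          0.          1.        ]]
top drum_center [(0.88, [302.6, 195.1]), (0.68, [336.6, 261.9]), (0.63, [430.4, 163.6])]
top rest [(0.58, [296.3, 191.1])]
top stand [(0.75, [183.3, 196.3])]
top handle [(0.75, [305.8, 117.8]), (0.62, [185.0, 194.7])]
top slot_a [(0.74, [181.5, 193.7]), (0.71, [244.2, 120.2]), (0.16, [300.1, 193.9])]
top seat [(0.91, [182.5, 194.0]), (0.66, [97.1, 201.3])]
top drum [(0.95, [302.0, 194.3]), (0.87, [432.1, 167.7]), (0.84, [332.4, 263.6]), (0.34, [297.6, 188.5])]
```

View pics/side0.png

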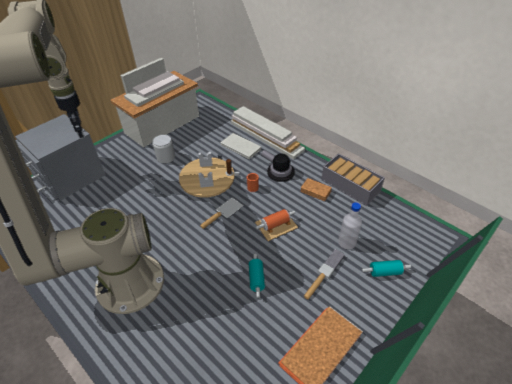

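View pics/top0.png

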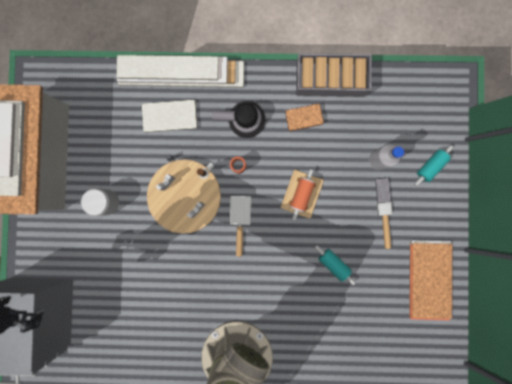

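Run:
```python
import cv2,numpy as np
s=cv2.imread("pics/side0.png");t=cv2.imread("pics/top0.png")
def z(im,c0,r0,w,h,f,n):
    cv2.imwrite(n,cv2.resize(im[r0:r0+h,c0:c0+w],None,fx=f,fy=f,interpolation=cv2.INTER_CUBIC))
z(t,140,145,100,95,6,"pics/t_stand.png");z(t,265,155,80,75,8,"pics/t_drum.png")
z(s,170,140,90,65,8,"pics/s_stand.png");z(s,245,190,70,60,8,"pics/s_drum.png")
```

```text
(no output)
```

View pics/t_stand.png

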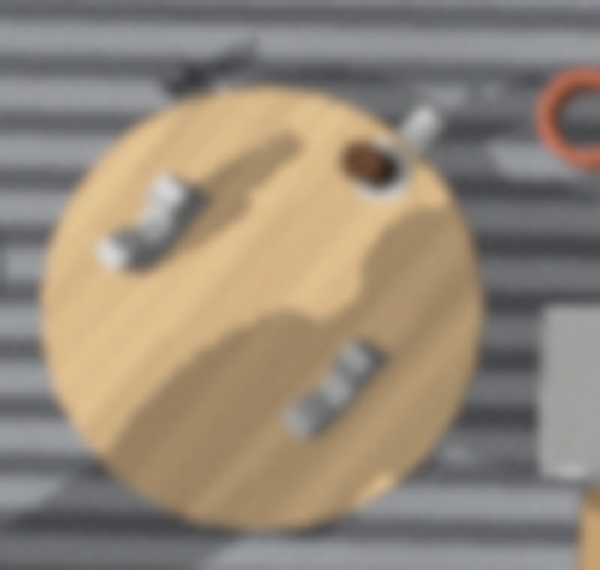

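View pics/t_drum.png

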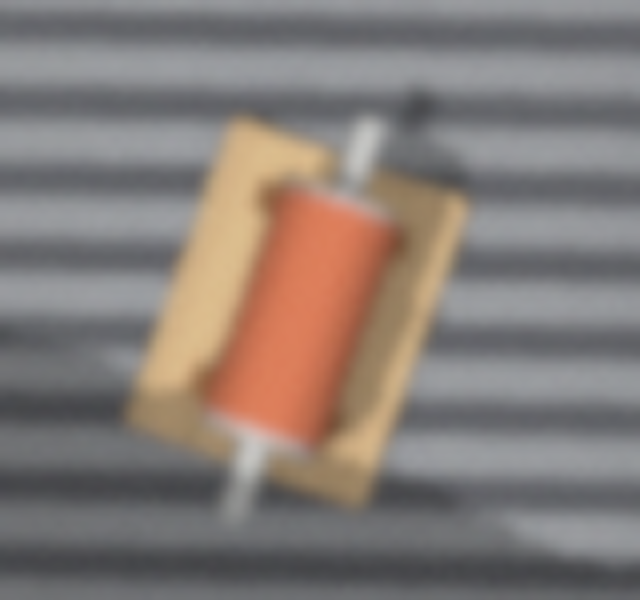

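View pics/s_stand.png

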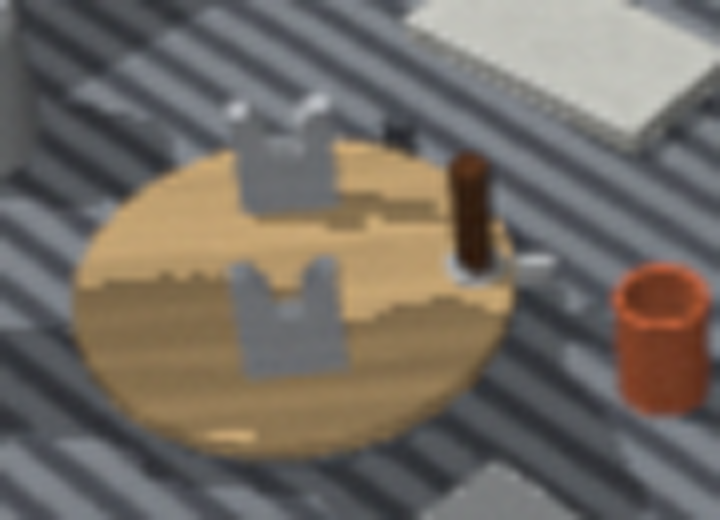

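View pics/s_drum.png

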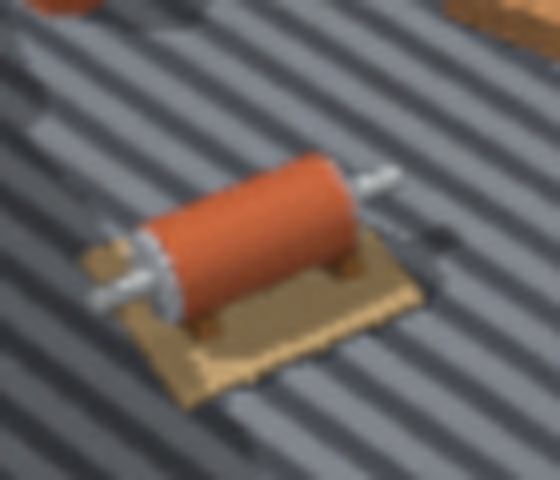

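```bash
cat > h.py <<'E'
import numpy as np, cv2
from scipy.optimize import least_squares
M={"side":(np.array([[388.12153982,0,257.20537355],[0,388.12153982,190.36202724],[0,0,1]]),np.array([[0.68396124,-0.72946314,-0.00897485,-0.42575688],[-0.52382188,-0.48251044,-0.7019931,0.30850584],[0.50774763,0.4848373,-0.71212719,1.29670639]])),
"top":(np.array([[404.61902682,0,257.67973187],[0,404.61902682,189.85231275],[0,0,1]]),np.array([[0.02173686,-0.99955735,-0.02031311,-0.06754097],[-0.99915387,-0.02100955,-0.0353573,0.52421798],[0.03491488,0.02106448,-0.99916827,1.27557497]]))}
def proj(c,P):
    K,V=M[c]; P=np.atleast_2d(P); q=(V[:,:3]@P.T).T+V[:,3]; q=q@K.T; return q[:,:2]/q[:,2:]
def un(p,f,off): return (np.array(p,float)+.5)/f-.5+np.array(off)
def fr(x,y,yaw,L,z0=0):
    L=np.atleast_2d(L).astype(float); c,s=np.cos(yaw),np.sin(yaw)
    return np.c_[x+c*L[:,0]-s*L[:,1],y+s*L[:,0]+c*L[:,1],z0+L[:,2]]
E
cat > fit.py <<'E'
from h import *
import sys
# drum
T=un([(372,118),(232,518)],8,(265,155)); S=un([(397,172),(95,300)],8,(245,190))
L=[(.082,0,0),(-.082,0,0)]
def r(p,cs="ts"):
    P=fr(p[0],p[1],p[2],L,p[3]); o=[]
    if "t" in cs:o.append((proj("top",P)-T).ravel())
    if "s" in cs:o.append((proj("side",P)-S).ravel())
    return np.concatenate(o)
for cs in("ts",):
    a=least_squares(r,[.5,-.15,0,.036],args=(cs,)); print("drum",a.x,np.degrees(a.x[2]),a.fun.round(1))
D=a.x
T2=un([(177,193),(117,255),(358,356),(303,418),(366,160)],6,(140,145))
S2=un([(315,104),(238,110),(322,265),(242,268),(470,160)],8,(170,140))
L2=[(.062,-.021,.103),(.062,.021,.103),(-.062,-.021,.103),(-.062,.021,.103),(0,-.095,.107)]
def r2(p,cs):
    Q=np.array(L2); Q=fr(p[0],p[1],p[2],Q, p[3] if len(p)>3 else 0);o=[]
    if "t" in cs:o.append((proj("top",Q)-T2).ravel())
    if "s" in cs:o.append((proj("side",Q)-S2).ravel())
    return np.concatenate(o)
for cs in("t","s","ts"):
    for n in (3,4):
        a=least_squares(r2,[.5,.2,.6,0][:n],args=(cs,)); print("stand",cs,a.x.round(4),np.degrees(a.x[2]).round(1),a.fun.round(1))
E
python3 fit.py
```

```text
drum [ 0.51396041 -0.19531082 -0.31844367  0.03975307] -18.24547808993878 [ 0.1 -0.1  0.  -0.1  0.2 -0.2 -0.4  0.3]
stand t [0.5008 0.1724 0.868 ] 49.7 [-0.5 -0.5 -0.  -0.2  0.5  0.2  0.1  0.5 -0.1  0. ]
stand t [ 0.5013  0.1757  0.8681 -0.0162] 49.7 [-0.3 -0.3  0.3 -0.1  0.2 -0.   0.1  0.2 -0.3  0.3]
stand s [0.502  0.1767 0.8723] 50.0 [ 0.3 -0.3 -0.2 -0.2  0.5 -0.2 -0.3  0.4 -0.3  0.2]
stand s [ 0.5059  0.1818  0.8722 -0.0056] 50.0 [ 0.3 -0.2 -0.2 -0.1  0.5 -0.3 -0.2  0.3 -0.4  0.3]
stand ts [0.5008 0.1734 0.8692] 49.8 [-0.9 -0.5 -0.3 -0.2  0.1  0.1 -0.2  0.5 -0.4 -0.   0.7  0.2  0.1  0.3
  0.8  0.3 -0.   0.9  0.1  0.8]
stand ts [0.5002 0.1722 0.8692 0.0035] 49.8 [-0.8 -0.4 -0.3 -0.   0.3  0.3 -0.   0.7 -0.2  0.1  0.7 -0.2  0.1 -0.2
  0.8 -0.1 -0.   0.4  0.1  0.3]
```

```bash
cat > to.py <<'E'
import sys,numpy as np
from workcell import env
from scipy.spatial.transform import Rotation as R
x,y,z,jaw=map(float,sys.argv[1:5])
s=env.get_state(); q=s["orientation"]; r=R.from_quat([q[1],q[2],q[3],q[0]])
m=r.as_matrix(); d=m.T@(np.array([x,y,z])-s["tcp_pos"])
a=np.degrees(np.arctan2(m[1,1],m[0,1])); da=(jaw-a+90)%180-90
print("clk",round(s["clock"],2),"tcp",s["tcp_pos"].round(4),"jaw",a.round(2),"tilt",m[:,2].round(3),"gap",round(s["finger_gap"],4),"F",s["wrist_force"].round(1),"j",s["joint_pos"].round(2))
print("units of 20mm:",(d/.02).round(2),"turn units:",round(-da/6,2), "mod180 alt",round((-da+180*np.sign(da))/6,2))
E
python3 -m pendant '[[[0,0,0],-0.43,-1]]'; python3 to.py 0.514 -0.1953 0.19 71.8
```

```text
clock: 0.92
tcp_pos: [0.2041, 0.5376, 0.1926]
orientation: [0.0, 0.158, 0.987, 0.0]
wrist_force: [-0.1, 0.0, 0.3]
finger_gap: 0.0855
clk 0.93 tcp [0.2041 0.5376 0.1926] jaw 71.86 tilt [ 0.  0. -1.] gap 0.0855 F [-0.1  0.   0.3] j [ 1.07  0.31  0.05  1.3  -0.    1.39]
units of 20mm: [-26.13 -30.     0.12] turn units: 0.01 mod180 alt -29.99
```

```bash
python3 -m pendant '[[[-0.87,-1,0],0,-1],[[-0.87,-1,0],0,-1],[[-0.87,-1,0],0,-1],[[-0.87,-1,0],0,-1],[[-0.87,-1,0],0,-1],[[-0.87,-1,0],0,-1],[[-0.87,-1,0],0,-1],[[-0.87,-1,0],0,-1],[[-0.87,-1,0],0,-1],[[-0.87,-1,0],0,-1]]'
python3 to.py 0.514 -0.1953 0.19 71.8
```

```text
clock: 2.17
tcp_pos: [0.3072, 0.2925, 0.1927]
orientation: [0.0, 0.158, 0.987, 0.0]
wrist_force: [-0.1, -0.4, -0.5]
finger_gap: 0.0855
clk 2.17 tcp [0.3072 0.2925 0.1927] jaw 71.8 tilt [ 0.001  0.    -1.   ] gap 0.0855 F [-0.1 -0.4 -0.5] j [ 0.57  0.02 -0.31  1.24  0.    0.89]
units of 20mm: [-17.44 -19.94   0.13] turn units: -0.0 mod180 alt 30.0
```

```bash
python3 -m pendant '[[[-0.87,-1,0],0,-1],[[-0.87,-1,0],0,-1],[[-0.87,-1,0],0,-1],[[-0.87,-1,0],0,-1],[[-0.87,-1,0],0,-1],[[-0.87,-1,0],0,-1],[[-0.87,-1,0],0,-1],[[-0.87,-1,0],0,-1],[[-0.87,-1,0],0,-1],[[-0.87,-1,0],0,-1],[[-0.87,-1,0],0,-1],[[-0.87,-1,0],0,-1]]'
python3 -m pendant '[[[-0.87,-1,0],0,-1],[[-0.87,-1,0],0,-1],[[-0.87,-1,0],0,-1],[[-0.87,-1,0.5],0,-1],[[-0.87,-1,1],0,-1],[[-0.87,-1,1],0,-1],[[-0.87,-1,0.5],0,-1],[[-0.87,-0.9,0],0,-1],[[0,0,0],0,-1]]'
python3 to.py 0.514 -0.1953 0.09 71.8
python3 - <<'E'
from workcell import env
import cv2
for c,b in(("top",(240,130,120,110)),("side",(220,140,110,110))):
    d=env.read_camera(c)["color"]; x,y,w,h=b
    cv2.imwrite(f"pics/{c}1.png",cv2.resize(d[y:y+h,x:x+w],None,fx=5,fy=5,interpolation=cv2.INTER_CUBIC))
E
```

```text
clock: 3.68
tcp_pos: [0.4306, -0.0008, 0.1927]
orientation: [0.0, 0.158, 0.987, 0.0]
wrist_force: [-0.1, 0.5, 0.0]
finger_gap: 0.0855
clock: 4.8
tcp_pos: [0.5136, -0.1949, 0.1321]
orientation: [0.0, 0.159, 0.987, 0.0]
wrist_force: [-0.5, 0.1, -1.0]
finger_gap: 0.0853
clk 4.8 tcp [ 0.5136 -0.1949  0.1321] jaw 71.69 tilt [ 0. -0. -1.] gap 0.0853 F [-0.5  0.1 -1. ] j [-0.51  0.29 -0.14  1.14  0.   -0.19]
units of 20mm: [-0.02 -0.01  2.11] turn units: -0.02 mod180 alt 29.98
```

View pics/top1.png

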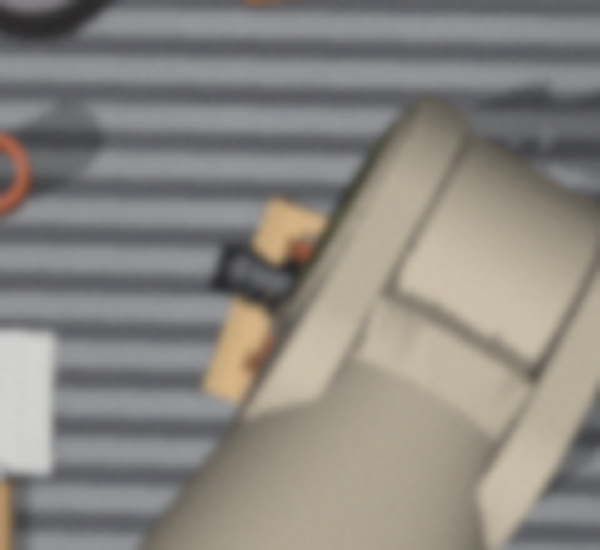

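View pics/side1.png

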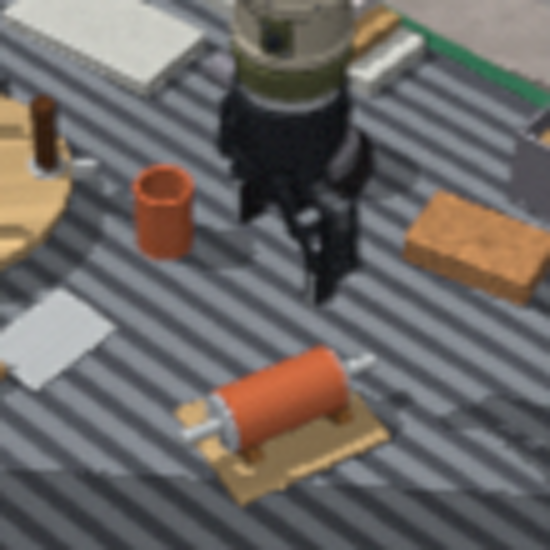

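```bash
python3 -m pendant '[[[0,0,1],0,-1],[[0,0,1],0,-1],[[0,0,1],0,-1],[[0,0,1],0,-1],[[0,0,0.8],0,-1],[[0,0,0.6],0,-1],[[0,0,0.4],0,-1],[[0,0,0],0,-1]]'
python3 to.py 0.514 -0.1953 0.016 71.8
```

```text
clock: 5.9
tcp_pos: [0.5128, -0.1933, 0.0161]
orientation: [-0.0, 0.158, 0.987, 0.0]
wrist_force: [-0.4, -0.0, -0.5]
finger_gap: 0.0856
clk 5.9 tcp [ 0.5128 -0.1933  0.0161] jaw 71.8 tilt [-0.001  0.001 -1.   ] gap 0.0856 F [-0.4 -0.  -0.5] j [-0.51  0.38 -0.31  0.88  0.   -0.19]
units of 20mm: [-0.09 -0.08  0.  ] turn units: -0.0 mod180 alt 30.0
```

```bash
python3 -m pendant '[[[-0.09,-0.08,0],0,-1],[[0,0,0],0,-0.2],[[0,0,0],0,0.4],[[0,0,0],0,1],[[0,0,0],0,1],[[0,0,0],0,1],[[0,0,0],0,1],[[0,0,0],0,1],[[0,0,0],0,1]]' 60
python3 to.py 0.514 -0.1953 0.016 71.8
```

```text
clock: 7.02
tcp_pos: [0.5186, -0.1967, 0.0218]
orientation: [0.005, 0.158, 0.987, -0.001]
wrist_force: [-2.0, 4.7, 27.7]
finger_gap: 0.0002
clk 7.03 tcp [ 0.5186 -0.1967  0.0218] jaw 71.84 tilt [ 0.009 -0.003 -1.   ] gap 0.0002 F [-2.   4.7 27.7] j [-0.51  0.38 -0.3   0.88  0.   -0.19]
units of 20mm: [ 0.24 -0.01  0.29] turn units: 0.01 mod180 alt -29.99
```

```bash
cat > pic.py <<'E'
import sys,cv2
from workcell import env
n=sys.argv[1]
for c,b in(("top",list(map(int,sys.argv[2:6]))),("side",list(map(int,sys.argv[6:10])))):
    d=env.read_camera(c)["color"]; x,y,w,h=b; cv2.imwrite(f"pics/{c}{n}_full.png",d)
    f=min(800//w,600//h)
    cv2.imwrite(f"pics/{c}{n}.png",cv2.resize(d[y:y+h,x:x+w],None,fx=f,fy=f,interpolation=cv2.INTER_CUBIC)); print(c,f)
E
python3 pic.py 2 240 130 120 110 220 150 110 100
```

```text
top 5
side 6
```

View pics/side2.png

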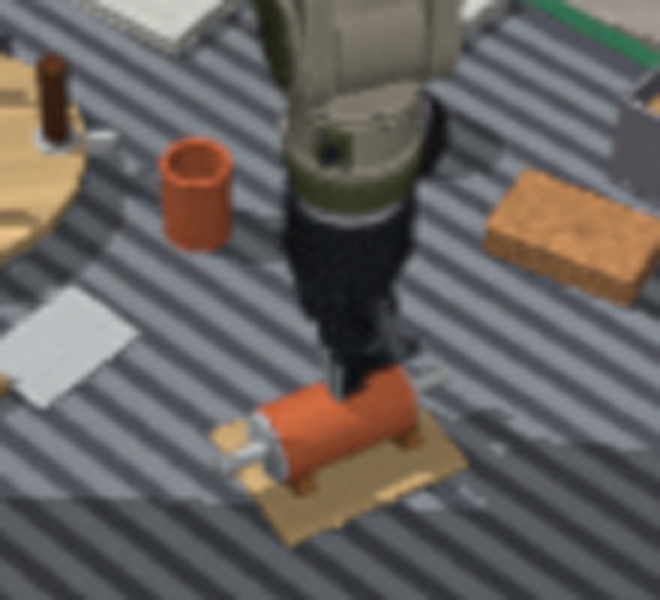

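View pics/top2.png

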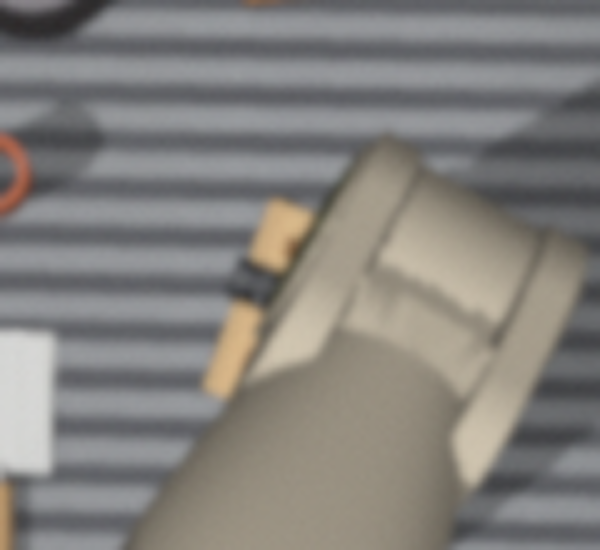

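Run:
```python
from h import *
j=np.array([np.cos(np.radians(71.8)),np.sin(np.radians(71.8)),0])
P=np.array([.5136,-.1949,.1321])
for s in(-.05,-.043,.043,.05): print("side1 tip",s,(proj("side",P+s*j+[0,0,.013])-[220,140])*5,(proj("top",P+s*j+[0,0,.013])-[240,130])*5)
P=np.array([.5186,-.1967,.0218])
print((proj("side",P)-[220,150])*6,(proj("side",P+[0,0,.04])-[220,150])*6)
print((proj("top",P)-[240,130])*5)
```

```text
side1 tip -0.05 [[318.00451646 343.4611619 ]] [[411.68182975 346.38091508]]
side1 tip -0.043 [[312.69066903 336.82491842]] [[399.94083707 342.25851878]]
side1 tip 0.043 [[250.11800453 258.680515  ]] [[256.0563302  291.73902914]]
side1 tip 0.05 [[245.2357766  252.58330319]] [[244.37418414 287.63729456]]
[[339.31282898 429.31830059]] [[341.05187131 387.04236207]]
[[311.65507866 314.29178981]]
```

View pics/side2_full.png

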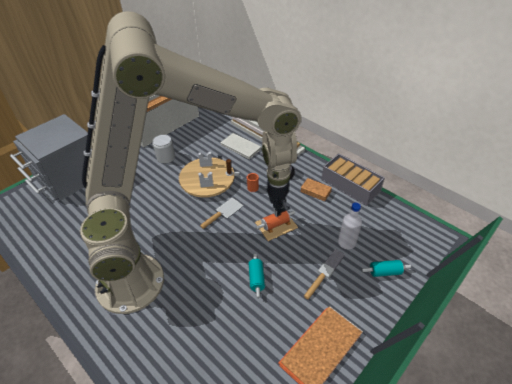

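```bash
python3 -m pendant '[[[0,0,-0.5],0,1],[[0,0,-1],0,1],[[0,0,-1],0,1],[[0,0,-1],0,1],[[0,0,-1],0,1],[[0,0,0],0,1],[[0,0,0],0,1]]'
python3 to.py 0.514 -0.1953 0.1 71.8; python3 pic.py 3 240 130 120 110 220 150 100 85
python3 - <<'E'
from h import *
j=np.array([np.cos(np.radians(71.8)),np.sin(np.radians(71.8)),0])
P=np.array([.5136,-.1949,.1321])
for dz in(0,.04,.08): print("top1 back",(proj("top",P+.057*j+[0,0,.013+dz])-[240,130])*5)
E
```

```text
clock: 8.0
tcp_pos: [0.5138, -0.1954, 0.1056]
orientation: [-0.001, 0.158, 0.987, 0.0]
wrist_force: [-0.2, -0.5, -0.0]
finger_gap: -0.0001
clk 8.0 tcp [ 0.5138 -0.1954  0.1056] jaw 71.79 tilt [-0.001  0.001 -1.   ] gap -0.0001 F [-0.2 -0.5 -0. ] j [-0.51  0.31 -0.18  1.09  0.   -0.19]
units of 20mm: [-0.01  0.01  0.28] turn units: -0.0 mod180 alt 30.0
top 5
side 7
top1 back [[232.69644948 283.53710887]]
top1 back [[236.42383143 280.38248428]]
top1 back [[240.43064334 276.99136751]]
```

View pics/side3.png

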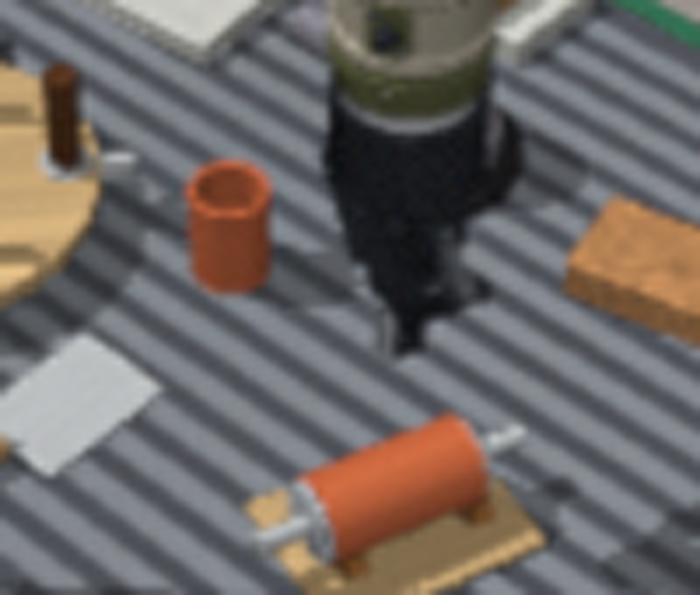

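View pics/top3.png

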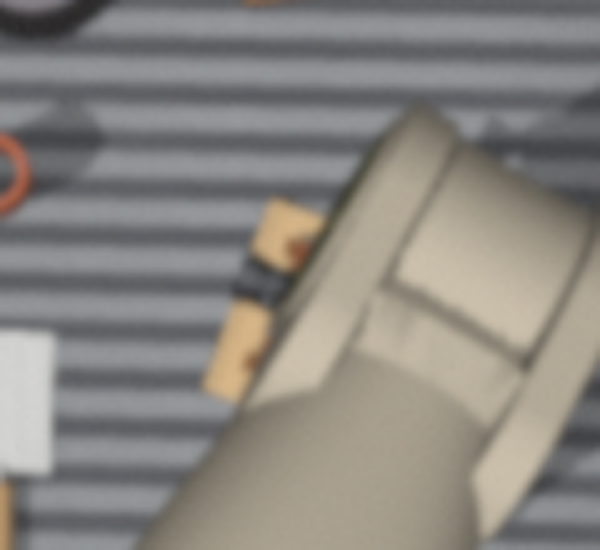

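Run:
```python
from h import *
s=cv2.imread("pics/side0.png");t=cv2.imread("pics/top0.png")
cv2.imwrite("pics/tg.png",cv2.resize(t[280:350,0:80],None,fx=8,fy=8,interpolation=cv2.INTER_CUBIC))
cv2.imwrite("pics/sg.png",cv2.resize(s[70:150,30:110],None,fx=7,fy=7,interpolation=cv2.INTER_CUBIC))
j=np.array([np.cos(np.radians(69.2)),np.sin(np.radians(69.2)),0]); P=np.array([.2038,.5371,.1916])
for dz in (0,.013,.04,.053,.1):
  for k in(-.043,.043): print(dz,k,((proj("side",P+k*j+[0,0,dz])-[30,70])*7).round(),((proj("top",P+k*j+[0,0,dz])-[0,280])*8).round())
print("closed s3", (proj("side",[[.5138,-.1954,.1056],[.5138,-.1954,.1456]])-[220,150])*7)
```

```text
0 -0.043 [[391. 544.]] [[403. 215.]]
0 0.043 [[367. 458.]] [[174. 119.]]
0.013 -0.043 [[383. 525.]] [[383. 225.]]
0.013 0.043 [[359. 440.]] [[151. 127.]]
0.04 -0.043 [[367. 486.]] [[339. 246.]]
0.04 0.043 [[343. 401.]] [[101. 146.]]
0.053 -0.043 [[359. 467.]] [[316. 257.]]
0.053 0.043 [[335. 382.]] [[ 76. 155.]]
0.1 -0.043 [[329. 395.]] [[231. 297.]]
0.1 0.043 [[306. 311.]] [[-20. 191.]]
closed s3 [[392.10848786 399.06373637]
 [394.1504216  345.37701775]]
```

View pics/tg.png

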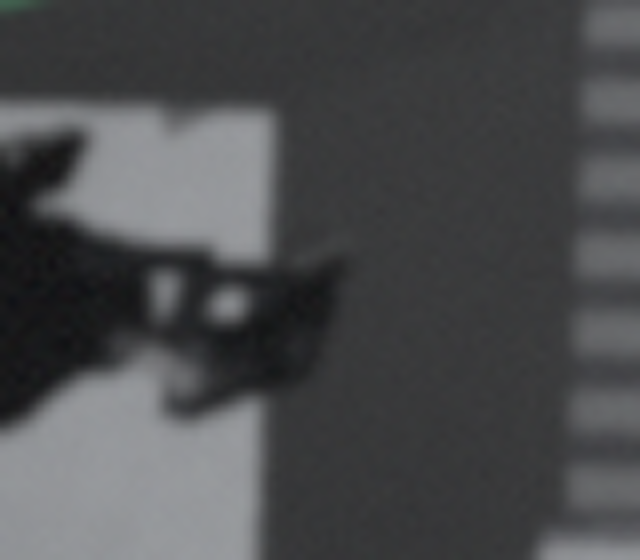

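View pics/sg.png

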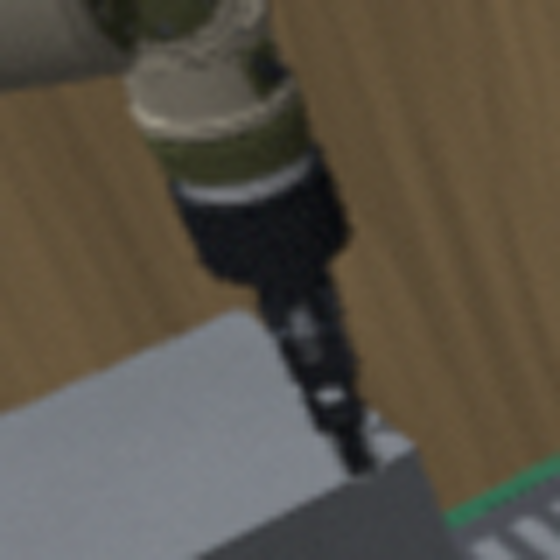

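```bash
python3 -m pendant '[[[0,0,0],0,-1],[[0,0,0],0,-1],[[0,0,0],0,-1],[[0,0,0],0,-1],[[0,0,1],0,-1],[[0,0,1],0,-1],[[0,0,0.5],0,-1],[[0,0,0.5],0,-1],[[0,0,0],0,-1]]'
python3 to.py 0.514 -0.1953 -0.023 71.8
python3 pic.py 4 240 130 120 110 240 180 80 60
```

```text
clock: 9.22
tcp_pos: [0.514, -0.1954, 0.046]
orientation: [-0.0, 0.158, 0.987, 0.0]
wrist_force: [-0.2, 0.2, -0.2]
finger_gap: 0.0856
clk 9.22 tcp [ 0.514  -0.1954  0.046 ] jaw 71.79 tilt [-0.001  0.001 -1.   ] gap 0.0856 F [-0.2  0.2 -0.2] j [-0.51  0.35 -0.27  0.95  0.   -0.19]
units of 20mm: [-0.    0.    3.45] turn units: -0.0 mod180 alt 30.0
top 5
side 10
```

View pics/side4.png

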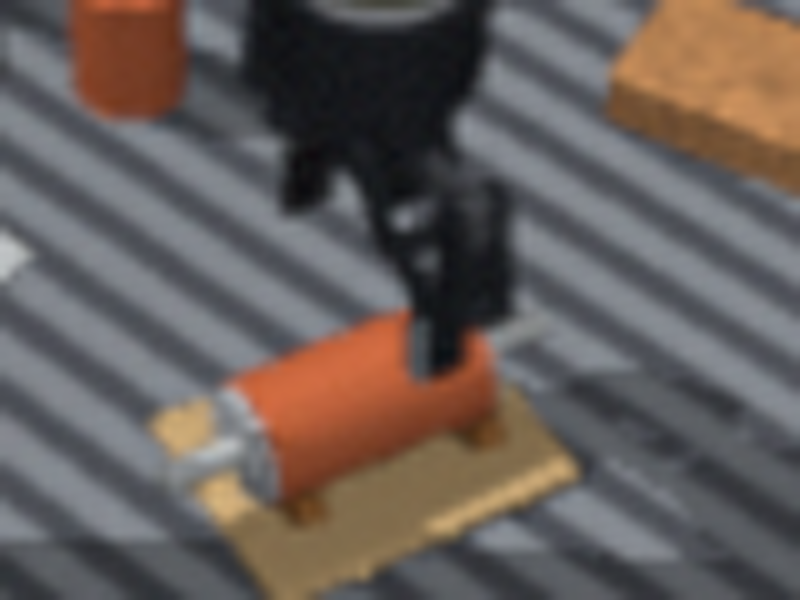

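Run:
```python
from h import *
j=np.array([np.cos(np.radians(71.8)),np.sin(np.radians(71.8)),0]); P=np.array([.514,-.1954,.046])
for dz in (.039,.052):
  for k in(-.05,-.043,.043,.05): print(dz,k,((proj("side",P+k*j+[0,0,dz])-[240,180])*10).round())
```

```text
0.039 -0.05 [[431. 401.]]
0.039 -0.043 [[421. 387.]]
0.039 0.043 [[300. 232.]]
0.039 0.05 [[290. 219.]]
0.052 -0.05 [[433. 377.]]
0.052 -0.043 [[422. 363.]]
0.052 0.043 [[300. 208.]]
0.052 0.05 [[291. 195.]]
```

```bash
python3 -m pendant '[[[0,0,0.8],0,-1],[[0,0,0.8],0,-1],[[0,0,0.7],0,-1],[[0,0,0.6],0,-1],[[0,0,0.35],0,-1],[[0,0,0.2],0,-1],[[0,0,0],0,-1]]'
python3 to.py 0.514 -0.1953 -0.023 71.8
```

```text
clock: 10.2
tcp_pos: [0.5144, -0.1956, -0.0226]
orientation: [-0.0, 0.158, 0.987, 0.0]
wrist_force: [-0.1, -0.2, 0.3]
finger_gap: 0.0854
clk 10.2 tcp [ 0.5144 -0.1956 -0.0226] jaw 71.79 tilt [-0.  0. -1.] gap 0.0854 F [-0.1 -0.2  0.3] j [-0.51  0.43 -0.35  0.79  0.   -0.19]
units of 20mm: [0.02 0.01 0.02] turn units: -0.0 mod180 alt 30.0
```

```bash
python3 -m pendant '[[[0,0,0],0,-0.2],[[0,0,0],0,0.2],[[0,0,0],0,0.6],[[0,0,0],0,1],[[0,0,0],0,1],[[0,0,0],0,1],[[0,0,0],0,1]]' 60
python3 to.py 0.514 -0.1953 -0.023 71.8;python3 pic.py 5 240 130 120 110 240 180 80 60
```

```text
clock: 11.08
tcp_pos: [0.5153, -0.1945, -0.0214]
orientation: [0.001, 0.158, 0.987, 0.001]
wrist_force: [-0.4, 4.5, 6.7]
finger_gap: 0.0486
clk 11.07 tcp [ 0.5153 -0.1945 -0.0214] jaw 71.84 tilt [ 0.002  0.002 -1.   ] gap 0.0486 F [-0.4  4.5  6.7] j [-0.51  0.42 -0.35  0.79  0.   -0.19]
units of 20mm: [ 0.05 -0.06  0.08] turn units: 0.01 mod180 alt -29.99
top 5
side 10
```

View pics/side5.png

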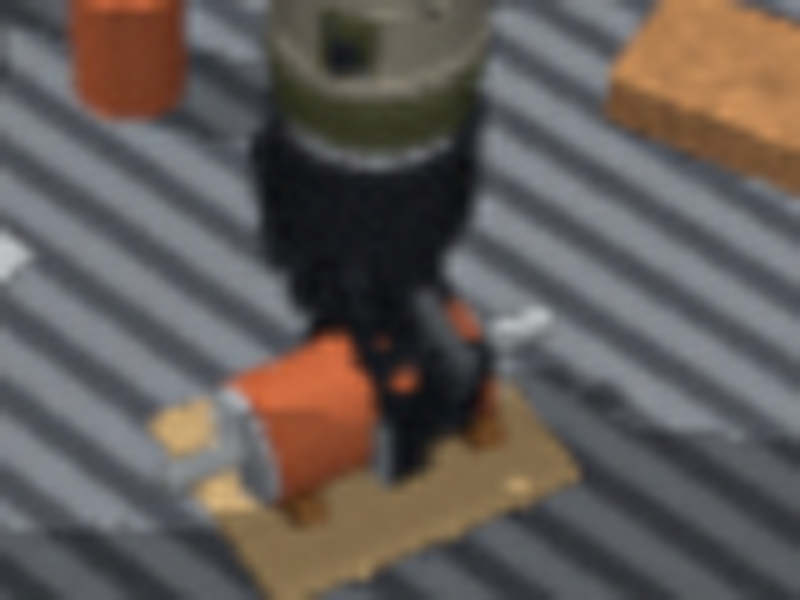

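```bash
python3 -m pendant '[[[0,0,-0.3],0,1],[[0,0,-0.5],0,1],[[0,0,-1],0,1],[[0,0,-1],0,1],[[0,0,-1],0,1],[[0,0,-1],0,1],[[0,0,-1],0,1],[[0,0,-1],0,1],[[0,0,0],0,1]]'
python3 to.py 0.501 0.1735 0.113 139.8
```

```text
clock: 12.3
tcp_pos: [0.5153, -0.1964, 0.1152]
orientation: [0.002, 0.158, 0.987, -0.001]
wrist_force: [-0.4, 0.6, -4.7]
finger_gap: 0.0485
clk 12.3 tcp [ 0.5153 -0.1964  0.1152] jaw 71.78 tilt [ 0.003 -0.002 -1.   ] gap 0.0485 F [-0.4  0.6 -4.7] j [-0.51  0.3  -0.17  1.1  -0.   -0.19]
units of 20mm: [ 6.47 17.34  0.08] turn units: -11.34 mod180 alt 18.66
```

```bash
python3 -m pendant '[[[0.18,0.5,0],0,1],[[0.36,0.96,0],0,1],[[0.36,0.96,0],0,1],[[0.36,0.96,0],0,1],[[0.36,0.96,0],0,1],[[0.36,0.96,0],0,1],[[0.36,0.96,0],0,1],[[0.36,0.96,0],0,1],[[0.36,0.96,0],0,1],[[0.36,0.96,0],0,1]]'
python3 -m pendant '[[[0.36,0.96,0],0,1],[[0.36,0.96,0],0,1],[[0.36,0.96,0],0,1],[[0.36,0.96,0],0,1],[[0.36,0.96,0],0,1],[[0.36,0.96,0],0,1],[[0.36,0.96,0],0,1],[[0.36,0.96,0],0,1],[[0.18,0.5,0],0,1]]'
python3 -m pendant '[[[0,0,0],-0.6,1],[[0,0,0],-1,1],[[0,0,0],-1,1],[[0,0,0],-1,1],[[0,0,0],-1,1],[[0,0,0],-1,1],[[0,0,0],-1,1],[[0,0,0],-1,1],[[0,0,0],-1,1],[[0,0,0],-1,1],[[0,0,0],-1,1],[[0,0,0],-0.74,1]]'
python3 -m pendant '[[[0,0,0],0,1],[[0,0,0],0,1]]' >/dev/null
python3 to.py 0.501 0.1735 0.113 139.8
python3 pic.py 6 135 140 100 95 165 120 100 85
```

```text
clock: 13.55
tcp_pos: [0.5063, 0.0009, 0.1136]
orientation: [0.0, 0.158, 0.987, 0.0]
wrist_force: [-0.0, 0.6, -4.1]
finger_gap: 0.0485
clock: 14.68
tcp_pos: [0.499, 0.1754, 0.1135]
orientation: [0.0, 0.158, 0.988, 0.0]
wrist_force: [-0.4, -0.9, -4.5]
finger_gap: 0.0479
clock: 16.18
tcp_pos: [0.4993, 0.174, 0.1135]
orientation: [-0.0, -0.422, 0.906, -0.0]
wrist_force: [-0.3, -0.4, -5.3]
finger_gap: 0.0485
clk 16.43 tcp [0.4994 0.174  0.1135] jaw 139.76 tilt [ 0. -0. -1.] gap 0.0486 F [ 0.4  0.2 -4.7] j [ 0.18  0.26 -0.22  1.09 -0.   -0.69]
units of 20mm: [-0.03 -0.08  0.03] turn units: -0.01 mod180 alt 29.99
top 6
side 7
```

View pics/side6.png

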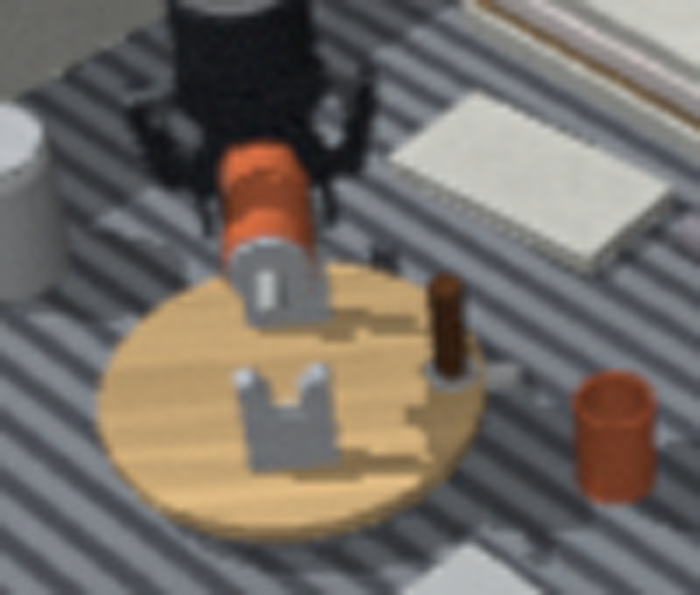

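View pics/top6.png

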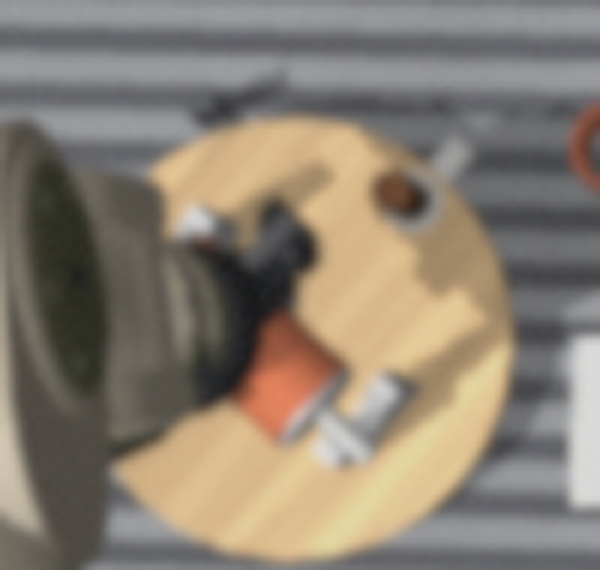

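Run:
```python
from h import *
T=un((357,453),6,(135,140));S=un((264,292),7,(165,120))
a=least_squares(lambda p:np.r_[(proj("top",p)-T)[0],(proj("side",p)-S)[0]],[.45,.11,.17]); print(a.x,a.fun)
c=np.array([.501,.1735]);y=np.radians(49.8);d=a.x[:2]-c
print("local",d@[np.cos(y),np.sin(y)],d@[-np.sin(y),np.cos(y)])
for z in(.171,.1745):
  for l in (-.082,.082,-.05,.05): 
    P=fr(.4994,.174,y,[(l,0,z)]); print(l,(proj("top",P)-[135,140])*6,(proj("side",P)-[165,120])*7)
# upright tops overlay check
print([((proj(cm,fr(.501,.1735,.869,[(-.062,-.021,.103),(-.062,.021,.103)]))-o)*f).round().tolist() for cm,o,f in(("top",[135,140],6),("side",[165,120],7))])
```

```text
[0.44639416 0.11314678 0.18309873] [-0.03441344  0.03512731  0.06686448  0.00299213]
local -0.0813433106596349 0.0027522690091271867
-0.082 [[362.77119397 449.91971391]] [[266.24731689 307.48748383]]
0.082 [[100.57464892 215.98176518]] [[261.06356438 120.44825936]]
-0.05 [[311.37880427 404.0662103 ]] [[265.1727942  268.71674969]]
0.05 [[151.50365706 261.42182883]] [[262.01481347 154.77105761]]
-0.082 [[361.45047474 450.12250133]] [[265.53819122 302.57639577]]
0.082 [[ 98.44667304 215.45652565]] [[260.39798281 115.59843295]]
-0.05 [[309.89913033 404.12565089]] [[264.47258901 263.81451809]]
0.05 [[149.53176089 261.0373572 ]] [[261.34114499 149.90648609]]
[[[386.0, 384.0], [329.0, 448.0]], [[319.0, 371.0], [244.0, 377.0]]]
```

```bash
python3 -m pendant '[[[-0.03,-0.1,0.5],0,1],[[0,0,0.8],0,1],[[0,0,0.8],0,1],[[0,0,0.6],0,1],[[0,0,0.2],0,1],[[0,0,0],0,1]]'
python3 to.py 0.501 0.1735 0.024 139.8
python3 pic.py 7 135 140 100 95 165 130 80 60
```

```text
clock: 17.27
tcp_pos: [0.4999, 0.1733, 0.0556]
orientation: [-0.001, -0.421, 0.907, 0.001]
wrist_force: [-4.3, 1.7, 2.7]
finger_gap: 0.0483
clk 17.27 tcp [0.4999 0.1733 0.0556] jaw 139.83 tilt [-0.002  0.    -1.   ] gap 0.0483 F [-4.3  1.7  2.7] j [ 0.18  0.31 -0.31  0.96  0.   -0.69]
units of 20mm: [-0.05 -0.04  1.58] turn units: 0.0 mod180 alt -30.0
top 6
side 10
```

View pics/side7.png

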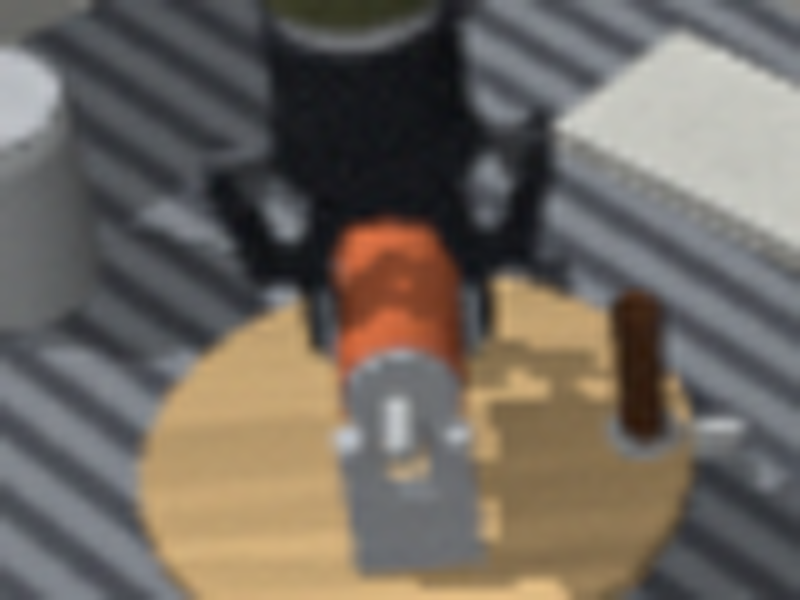

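View pics/top7.png

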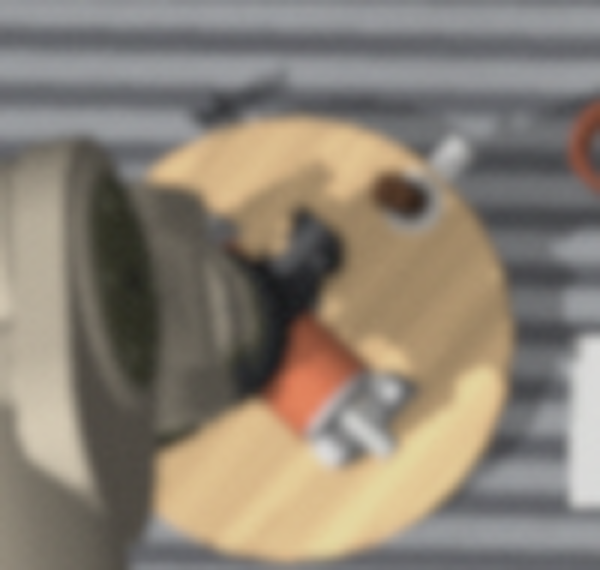

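```bash
python3 - <<'E'
from h import *
y=np.radians(49.8)
for st,ss in (((383,446),(399,444)),((383,446),(399,438))):
    T=un(st,6,(135,140));S=un(ss,10,(165,130))
    a=least_squares(lambda p:np.r_[(proj("top",p)-T)[0],(proj("side",p)-S)[0]],[.45,.11,.17]); 
    d=a.x[:2]-np.array([.501,.1735])
    print(a.x.round(4),a.fun.round(2),"local",d@[np.cos(y),np.sin(y)],d@[-np.sin(y),np.cos(y)])
for l in (-.082,-.05,-.046): 
    P=fr(.501,.1735,y,[(l,0,.113+.0035)]); print(l,(proj("top",P)-[135,140])*6,(proj("side",P)-[165,130])*10)
E
cp pics/side7_full.png /tmp/a.png
python3 - <<'E'
import cv2
s=cv2.imread("pics/side7_full.png");cv2.imwrite("pics/s7z.png",cv2.resize(s[145:190,185:225],None,fx=13,fy=13,interpolation=cv2.INTER_CUBIC))
E
```

```text
[0.4479 0.1123 0.1181] [-0.1   0.1   0.18  0.01] local -0.08103471161672933 0.0010978596807314132
[0.4479 0.1118 0.1215] [-0.11  0.11  0.2   0.01] local -0.08140956602145862 0.0006858147097005509
-0.082 [[383.44026607 443.6364686 ]] [[399.68036401 444.00587858]]
-0.05 [[334.40307616 399.91026337]] [[397.90064925 388.51472019]]
-0.046 [[328.28065947 394.4509365 ]] [[397.68186251 381.69299244]]
```

View pics/s7z.png

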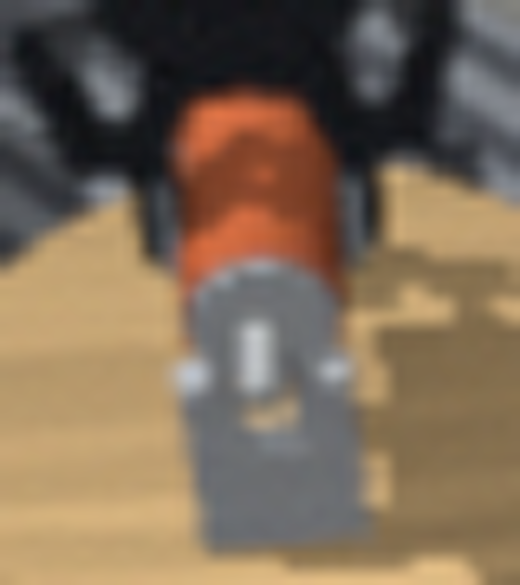

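```bash
python3 -m pendant '[[[0,0,0],0,1],[[0,0,0],0,1]]'; python3 to.py 0.501 0.1735 0.024 139.8
```

```text
clock: 17.62
tcp_pos: [0.4999, 0.1733, 0.0558]
orientation: [-0.001, -0.421, 0.907, 0.001]
wrist_force: [-5.2, 1.9, 2.4]
finger_gap: 0.0487
clk 17.62 tcp [0.4999 0.1733 0.0558] jaw 139.83 tilt [-0.002  0.    -1.   ] gap 0.0487 F [-5.2  1.9  2.4] j [ 0.18  0.31 -0.31  0.96  0.   -0.69]
units of 20mm: [-0.05 -0.04  1.59] turn units: 0.0 mod180 alt -30.0
```

Run:
```python
from workcell import env
import numpy as np
s=env.get_state();y=np.radians(49.8);R=np.array([[np.cos(y),np.sin(y),0],[-np.sin(y),np.cos(y),0],[0,0,1]])
print("F local",R@s["wrist_force"],"M local",R@s["ft_torque"])
```

```text
F local [-1.88412124  5.22687973  2.40164184] M local [ 0.8581301   0.7670803  -0.35219718]
```

```bash
cat > ov.py <<'E'
from h import *
import sys
n=sys.argv[1]; sx,sy,yaw,dx,dy,dyaw,dz,bz=map(float,sys.argv[2:10]) # stand, drum in world, center z, bias z
f=13
for c,(x0,y0,w,h) in (("top",(165,180,45,45)),("side",(185,140,45,45))):
    im=cv2.imread(f"pics/{c}{n}_full.png")[y0:y0+h,x0:x0+w]; im=cv2.resize(im,None,fx=f,fy=f,interpolation=cv2.INTER_CUBIC)
    def poly(P,col,cl=True):
        P[:,2]+=bz
        q=((proj(c,P)-[x0,y0]+.5)*f-.5); cv2.polylines(im,[np.round(q*8).astype(int)],cl,col,1,cv2.LINE_AA,3)
    for sgn in(-1,1):
        for a,b in((16.5,26),(-16.5,-26)):
            poly(fr(sx,sy,yaw,np.array([(sgn*55,a,103),(sgn*69,a,103),(sgn*69,b,103),(sgn*55,b,103)])/1e3),(255,0,0))
    t=np.linspace(0,2*np.pi,40)
    for l,r in((-.05,.0235),(-.046,.025),(-.082,.006)):
        poly(fr(dx,dy,dyaw,np.c_[0*t+l,r*np.cos(t),r*np.sin(t)],dz),(0,255,0))
    cv2.imwrite(f"pics/ov_{c}{n}.png",im)
E
python3 ov.py 7 .501 .1735 .869 .501 .1735 .869 .113 .0035
python3 - <<'E'
import cv2,numpy as np
cv2.imwrite("pics/ov7.png",cv2.resize(np.hstack([cv2.imread(f"pics/ov_{c}7.png") for c in("top","side")]),None,fx=.68,fy=.68,interpolation=cv2.INTER_AREA))
E
```

```text
(no output)
```

View pics/ov7.png

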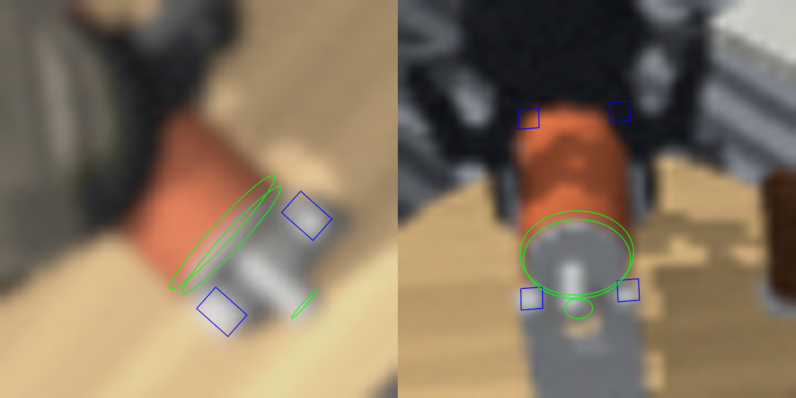

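```bash
python3 -m pendant '[[[0,0,-0.5],0,1],[[-0.2,0.05,0],0,1],[[0,0,0],0,1]]'; python3 to.py 0.501 0.1735 0.024 139.8;  python3 -m pendant '[[[0,0,0.25],0,1],[[0,0,0.25],0,1],[[0,0,0],0,1]]'; python3 to.py 0.501 0.1735 0.024 139.8;  python3 pic.py 8 135 140 100 95 165 130 80 60;python3 ov.py 8 .501 .1735 .869 .501 .1735 .869 .113 .0035
python3 - <<'E'
import cv2,numpy as np
cv2.imwrite("pics/ov8.png",cv2.resize(np.hstack([cv2.imread(f"pics/ov_{c}8.png") for c in("top","side")]),None,fx=.68,fy=.68,interpolation=cv2.INTER_AREA))
E
```

```text
clock: 18.0
tcp_pos: [0.504, 0.1771, 0.0658]
orientation: [0.001, -0.421, 0.907, -0.0]
wrist_force: [-0.8, 0.1, -4.2]
finger_gap: 0.0482
clk 18.0 tcp [0.504  0.1771 0.0658] jaw 139.85 tilt [ 0.001  0.    -1.   ] gap 0.0482 F [-0.8  0.1 -4.2] j [ 0.19  0.31 -0.28  0.98  0.   -0.68]
units of 20mm: [0.24 0.   2.09] turn units: 0.01 mod180 alt -29.99
clock: 18.38
tcp_pos: [0.5024, 0.1766, 0.0546]
orientation: [-0.001, -0.421, 0.907, 0.0]
wrist_force: [0.8, -0.9, -4.7]
finger_gap: 0.0485
clk 18.38 tcp [0.5024 0.1766 0.0546] jaw 139.83 tilt [-0.002 -0.    -1.   ] gap 0.0485 F [ 0.8 -0.9 -4.7] j [ 0.19  0.32 -0.3   0.95  0.   -0.68]
units of 20mm: [ 0.16 -0.05  1.53] turn units: 0.0 mod180 alt -30.0
top 6
side 10
```

View pics/ov8.png

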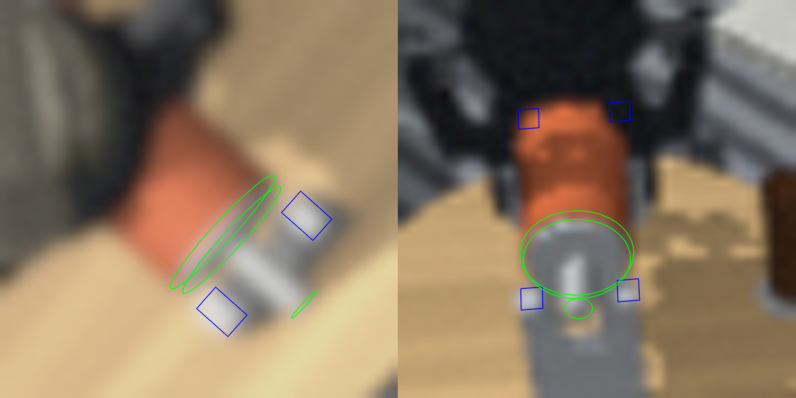

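```bash
python3 -m pendant '[[[0,0,0.25],0,1],[[0,0,0.25],0,1],[[0,0,0],0,1]]'; python3 to.py 0.501 0.1735 0.024 139.8
```

```text
clock: 18.85
tcp_pos: [0.5026, 0.1767, 0.0449]
orientation: [-0.001, -0.421, 0.907, 0.0]
wrist_force: [-0.1, 0.7, -4.4]
finger_gap: 0.0484
clk 18.85 tcp [0.5026 0.1767 0.0449] jaw 139.83 tilt [-0.001 -0.    -1.   ] gap 0.0484 F [-0.1  0.7 -4.4] j [ 0.19  0.33 -0.32  0.93  0.   -0.68]
units of 20mm: [ 0.17 -0.04  1.04] turn units: 0.01 mod180 alt -29.99
```

```bash
python3 -m pendant '[[[0,0,0.2],0,1],[[0,0,0.2],0,1],[[0,0,0],0,1]]'; python3 to.py 0.501 0.1735 0.024 139.8;python3 -m pendant '[[[0,0,0.15],0,1],[[0,0,0.1],0,1],[[0,0,0],0,1]]'; python3 to.py 0.501 0.1735 0.024 139.8
```

```text
clock: 19.23
tcp_pos: [0.5027, 0.1767, 0.037]
orientation: [-0.0, -0.421, 0.907, 0.0]
wrist_force: [0.2, 0.6, -4.6]
finger_gap: 0.0485
clk 19.23 tcp [0.5027 0.1767 0.037 ] jaw 139.83 tilt [-0.001 -0.    -1.   ] gap 0.0485 F [ 0.2  0.6 -4.6] j [ 0.19  0.33 -0.33  0.91  0.   -0.68]
units of 20mm: [ 0.18 -0.04  0.65] turn units: 0.01 mod180 alt -29.99
clock: 19.6
tcp_pos: [0.5028, 0.1772, 0.0323]
orientation: [-0.0, -0.422, 0.907, 0.001]
wrist_force: [-1.4, 2.3, -3.1]
finger_gap: 0.0481
clk 19.6 tcp [0.5028 0.1772 0.0323] jaw 139.87 tilt [-0.001  0.001 -1.   ] gap 0.0481 F [-1.4  2.3 -3.1] j [ 0.19  0.34 -0.33  0.9   0.   -0.68]
units of 20mm: [ 0.2  -0.05  0.42] turn units: 0.01 mod180 alt -29.99
```

```bash
python3 -m pendant '[[[0,0.05,0.1],0,1],[[0,0,0.1],0,1],[[0,0,0],0,1]]'
python3 - <<'E'
from workcell import env
import numpy as np
s=env.get_state();y=np.radians(49.8);R=np.array([[np.cos(y),np.sin(y),0],[-np.sin(y),np.cos(y),0],[0,0,1]])
print("tcp",s["tcp_pos"],"F local",R@s["wrist_force"],"M local",R@s["ft_torque"])
E
```

```text
clock: 19.98
tcp_pos: [0.5025, 0.1771, 0.0282]
orientation: [-0.0, -0.421, 0.907, -0.0]
wrist_force: [0.1, -0.3, -4.8]
finger_gap: 0.0485
tcp [0.50245439 0.17711891 0.0282077 ] F local [-0.20054397 -0.25495861 -4.84853966] M local [ 0.01444856 -0.01043238  0.00924289]
```

Free again. Continue down.

```bash
python3 -m pendant '[[[0,0,0.1],0,1],[[0,0,0.1],0,1],[[0,0,0],0,1]]'; python3 -m pendant '[[[0,0,0.05],0,1],[[0,0,0.05],0,1],[[0,0,0],0,1]]'
python3 - <<'E'
from workcell import env
import numpy as np
s=env.get_state();y=np.radians(49.8);R=np.array([[np.cos(y),np.sin(y),0],[-np.sin(y),np.cos(y),0],[0,0,1]])
print("tcp",s["tcp_pos"],"F local",R@s["wrist_force"],"M local",R@s["ft_torque"])
E
python3 pic.py 9 135 140 100 95 165 130 80 60
```

```text
clock: 20.35
tcp_pos: [0.5023, 0.1773, 0.0243]
orientation: [-0.0, -0.421, 0.907, 0.0]
wrist_force: [-0.1, 0.5, -4.0]
finger_gap: 0.0483
clock: 20.72
tcp_pos: [0.5026, 0.1774, 0.0236]
orientation: [0.0, -0.421, 0.907, -0.0]
wrist_force: [-3.1, -0.9, 4.5]
finger_gap: 0.0483
tcp [0.50264857 0.17742889 0.02355111] F local [-2.65491178  1.8092185   4.47543618] M local [0.34279686 0.53787352 0.02650619]
top 6
side 10
```

View pics/side9.png

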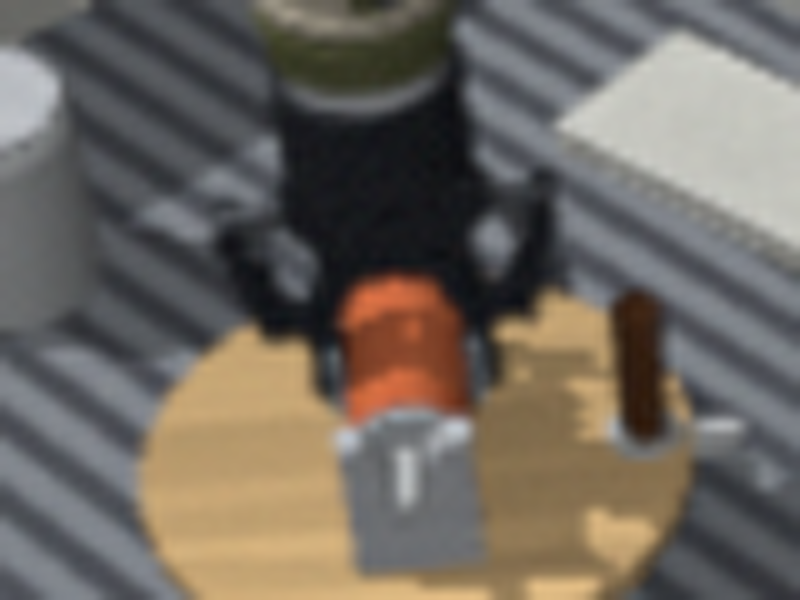

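View pics/top9.png

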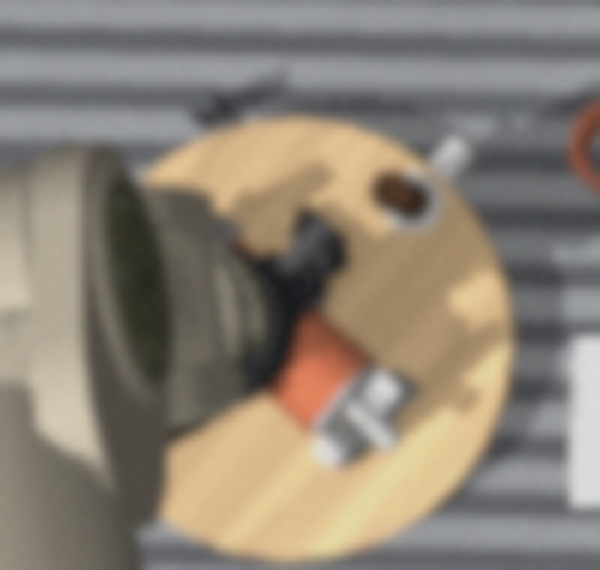

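```bash
python3 -m pendant '[[[0,0,0.1],0,1],[[0,0,0],0,1]]'
python3 - <<'E'
from workcell import env
import numpy as np
s=env.get_state();y=np.radians(49.8);R=np.array([[np.cos(y),np.sin(y),0],[-np.sin(y),np.cos(y),0],[0,0,1]])
print("tcp",s["tcp_pos"],"F local",R@s["wrist_force"],"M local",R@s["ft_torque"])
E
```

```text
clock: 21.08
tcp_pos: [0.5028, 0.1774, 0.0234]
orientation: [0.001, -0.421, 0.907, -0.0]
wrist_force: [-8.2, -2.6, 19.3]
finger_gap: 0.0486
tcp [0.50275286 0.17744724 0.02335544] F local [-7.25172485  4.60264864 19.29991958] M local [ 0.92162582  1.36085638 -0.01821294]
```

```bash
python3 -m pendant '[[[0,0,-0.1],0,1],[[0,0,0],0,0.2],[[0,0,0],0,0],[[0,0,0],0,-0.5],[[0,0,0],0,-1],[[0,0,0],0,-1],[[0,0,0],0,-1]]' 20; python3 -m pendant '[[[0,0,-0.5],0,-1],[[0,0,-1],0,-1],[[0,0,-1],0,-1],[[0,0,-1],0,-1],[[0,0,-1],0,-1],[[0,0,-1],0,-1],[[0,0,-0.5],0,-1],[[0,0,0],0,-1]]'
python3 to.py 0.573 0.112 0.1 49.8; python3 pic.py 10 135 140 100 95 165 130 80 60
```

```text
clock: 21.95
tcp_pos: [0.5025, 0.1775, 0.0224]
orientation: [0.0, -0.421, 0.907, 0.0]
wrist_force: [-0.3, 0.5, 1.5]
finger_gap: 0.0858
clock: 22.95
tcp_pos: [0.503, 0.1775, 0.1434]
orientation: [0.001, -0.421, 0.907, -0.0]
wrist_force: [-0.1, -0.1, -1.1]
finger_gap: 0.0852
clk 22.95 tcp [0.503  0.1775 0.1434] jaw 139.83 tilt [ 0.002  0.    -1.   ] gap 0.0852 F [-0.1 -0.1 -1.1] j [ 0.19  0.25 -0.16  1.16  0.   -0.68]
units of 20mm: [ 0.25 -4.78  2.17] turn units: -14.99 mod180 alt 15.01
top 6
side 10
```

View pics/side10.png

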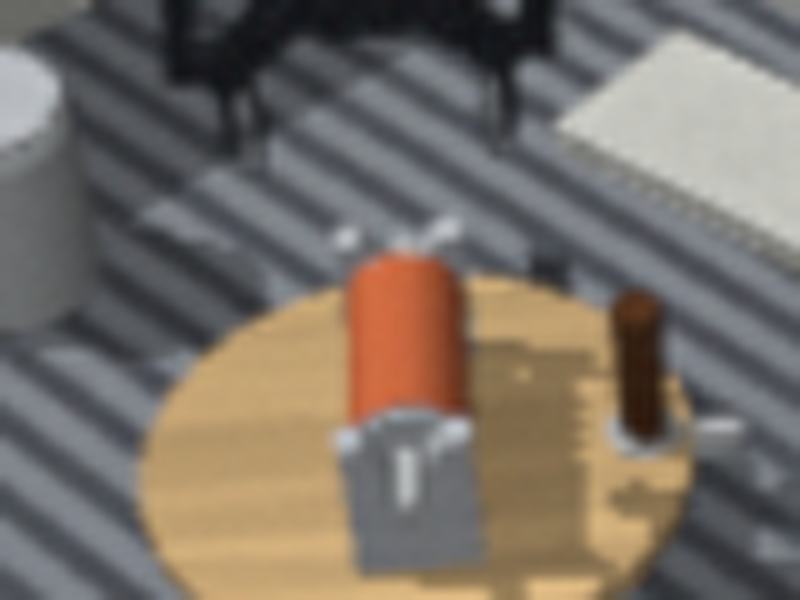

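View pics/top10.png

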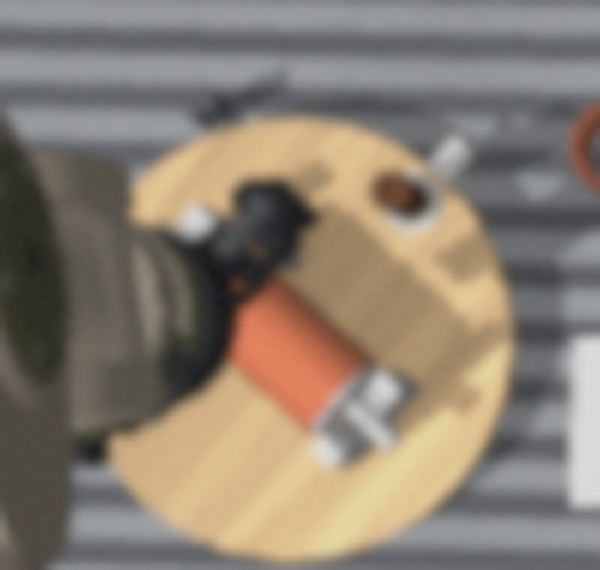

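```bash
python3 -m pendant '[[[0,-0.6,0],1,-1],[[0,0,0],1,-1],[[0,0,0],1,-1],[[0,0,0],1,-1],[[0,0,0],1,-1],[[0,0,0],1,-1],[[0,0,0],1,-1],[[0,0,0],1,-1],[[0,0,0],1,-1],[[0,0,0],1,-1],[[0,0,0],1,-1],[[0,0,0],1,-1]]'; python3 -m pendant '[[[0,0,0],1,-1],[[0,0,0],1,-1],[[0,0,0],1,-1],[[0,0,0],0,-1]]';python3 to.py 0.5735 0.1142 0.1 49.8
```

```text
clock: 24.55
tcp_pos: [0.5108, 0.1696, 0.1413]
orientation: [-0.001, 0.194, 0.981, -0.0]
wrist_force: [-0.5, 0.2, -0.0]
finger_gap: 0.0853
clock: 25.05
tcp_pos: [0.5109, 0.1696, 0.1415]
orientation: [-0.001, 0.343, 0.939, -0.0]
wrist_force: [0.4, -0.7, -0.2]
finger_gap: 0.085
clk 25.05 tcp [0.5109 0.1696 0.1415] jaw 49.9 tilt [-0.002 -0.    -1.   ] gap 0.085 F [ 0.4 -0.7 -0.2] j [ 0.17  0.26 -0.15  1.16  0.    0.87]
units of 20mm: [-4.18 -0.1   2.07] turn units: 0.02 mod180 alt -29.98
```

```bash
python3 -m pendant '[[[-0.7,0,0],0,-1],[[-0.9,-0.1,0],0,-1],[[-0.9,0,0.3],0,-1],[[-0.9,0,0.7],0,-1],[[-0.78,0,0.7],0,-1],[[0,0,0.37],0,-1],[[0,0,0],0,-1]]';python3 to.py 0.5735 0.1142 0.03 49.8; python3 pic.py 11 135 140 100 95 165 120 80 60
```

```text
clock: 25.92
tcp_pos: [0.573, 0.1143, 0.0998]
orientation: [-0.001, 0.343, 0.939, -0.0]
wrist_force: [-0.9, 0.0, -0.6]
finger_gap: 0.0855
clk 25.93 tcp [0.573  0.1143 0.0998] jaw 49.83 tilt [-0.003  0.    -1.   ] gap 0.0855 F [-0.9  0.  -0.6] j [ 0.06  0.38 -0.1   1.1   0.    0.76]
units of 20mm: [-0.03  0.02  3.49] turn units: 0.01 mod180 alt -29.99
top 6
side 10
```

View pics/side11.png

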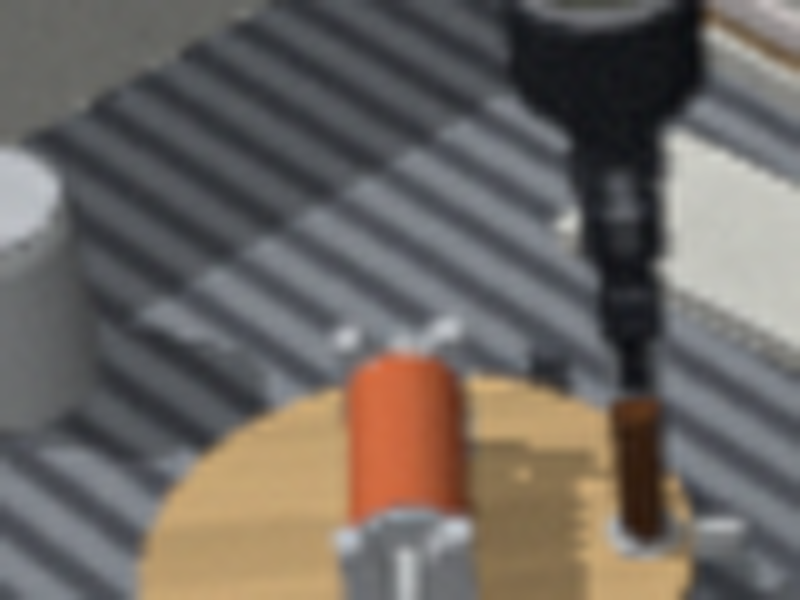

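View pics/top11.png

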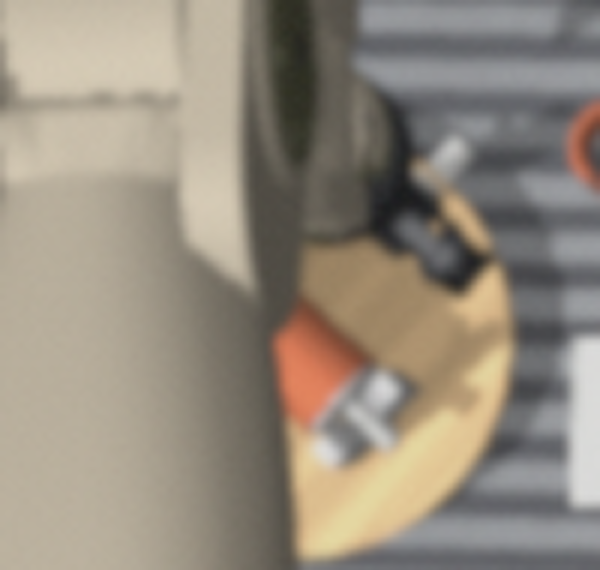

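```bash
python3 -m pendant '[[[0,0,0.7],0,-1],[[0,0,0.7],0,-1],[[0,0,0.7],0,-1],[[0,0,0.7],0,-1],[[0,0,0.4],0,-1],[[0,0,0.2],0,-1],[[0,0,0],0,-1]]';python3 to.py 0.5735 0.1142 0.03 49.8; python3 -m pendant '[[[0,0,0],0,-0.3],[[0,0,0],0,0.2],[[0,0,0],0,0.6],[[0,0,0],0,0.8],[[0,0,0],0,1],[[0,0,0],0,1]]' 30; python3 to.py 0.5735 0.1142 0.03 49.8;python3 pic.py 12 135 140 100 95 165 120 80 60
```

```text
clock: 26.9
tcp_pos: [0.5742, 0.1142, 0.033]
orientation: [-0.0, 0.343, 0.939, 0.0]
wrist_force: [-0.5, 0.5, 0.0]
finger_gap: 0.0852
clk 26.9 tcp [0.5742 0.1142 0.033 ] jaw 49.83 tilt [-0.  0. -1.] gap 0.0852 F [-0.5  0.5  0. ] j [ 0.06  0.43 -0.19  0.95  0.    0.76]
units of 20mm: [ 0.03 -0.02  0.15] turn units: 0.0 mod180 alt -30.0
clock: 27.65
tcp_pos: [0.5743, 0.1142, 0.0334]
orientation: [0.0, 0.343, 0.939, 0.0]
wrist_force: [-1.1, -0.7, 3.3]
finger_gap: 0.0208
clk 27.65 tcp [0.5743 0.1142 0.0334] jaw 49.83 tilt [ 0. -0. -1.] gap 0.0208 F [-1.1 -0.7  3.3] j [ 0.06  0.43 -0.19  0.95 -0.    0.76]
units of 20mm: [ 0.03 -0.03  0.17] turn units: 0.01 mod180 alt -29.99
top 6
side 10
```

View pics/side12.png

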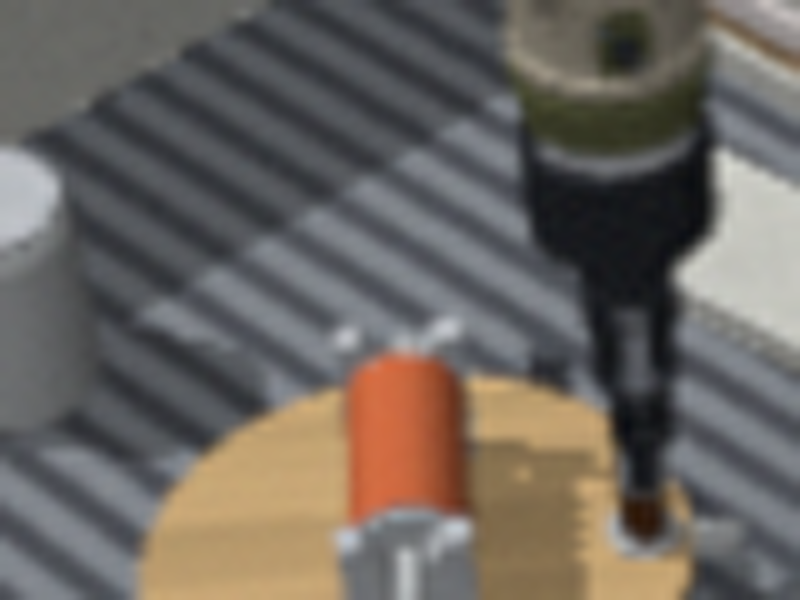

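```bash
cat > arc.py <<'E'
from workcell import env
import numpy as np
from scipy.spatial.transform import Rotation as R
s=env.get_state();c=np.array([.5017,.1755]);d=s["tcp_pos"][:2]-c
q=s["orientation"];m=R.from_quat([q[1],q[2],q[3],q[0]]).as_matrix()
F=m.T@s["wrist_force"]
print("r",np.hypot(*d).round(4),"ang from start",(np.degrees(np.arctan2(d[1],d[0]))+40.2).round(2),"jaw from start",(np.degrees(np.arctan2(m[1,1],m[0,1]))-49.8).round(2),"F tool",F.round(1),"Mz",s["ft_torque"][2].round(2),"z",s["tcp_pos"][2].round(4),"clk",s["clock"])
E
python3 -m pendant '[[[0.01,0.2,0],-0.4,1],[[0.02,0.4,0],-0.8,1],[[0.02,0.4,0],-0.8,1]]'; python3 arc.py
```

```text
clock: 28.12
tcp_pos: [0.5856, 0.1307, 0.0334]
orientation: [0.0, 0.242, 0.97, -0.0]
wrist_force: [-1.8, -1.4, 4.9]
finger_gap: 0.0214
r 0.0951 ang from start 12.1 jaw from start 12.21 F tool [ 0.9 -2.1 -4.9] Mz -0.11 z 0.0334 clk 28.125
```

```bash
python3 -m pendant '[[[0.02,0.4,0],-0.8,1],[[0.02,0.4,0],-0.8,1],[[0.02,0.4,0],-0.8,1]]' >/dev/null; python3 arc.py; python3 -m pendant '[[[0.02,0.4,0],-0.8,1],[[0.02,0.4,0],-0.8,1],[[0.01,0.25,0],-0.5,1]]'>/dev/null; python3 arc.py;python3 pic.py 13 135 120 100 95 165 120 80 60
```

```text
r 0.0953 ang from start 26.7 jaw from start 26.61 F tool [-0.4 -2.4 -5.4] Mz -0.12 z 0.0334 clk 28.5
r 0.0955 ang from start 39.44 jaw from start 39.18 F tool [-0.9 -1.9 -3.8] Mz -0.11 z 0.0335 clk 28.875
top 6
side 10
```

View pics/side13.png

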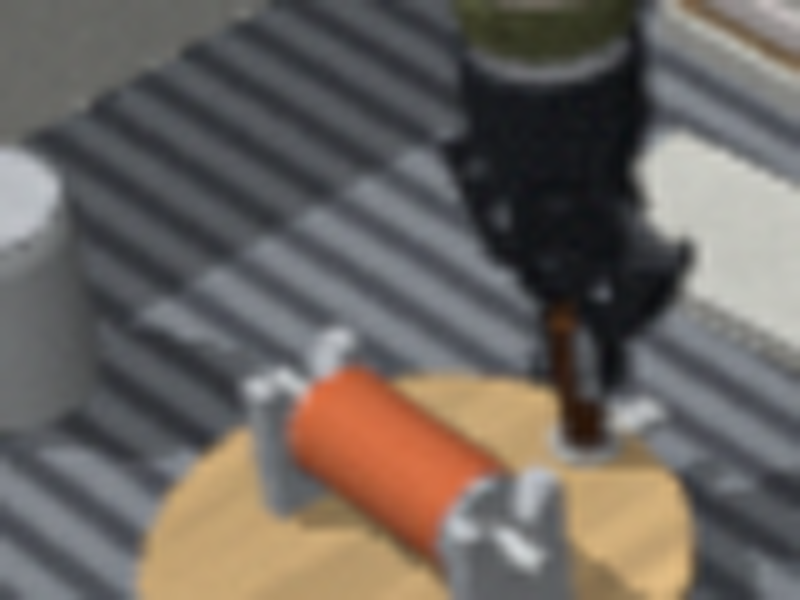

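View pics/top13.png

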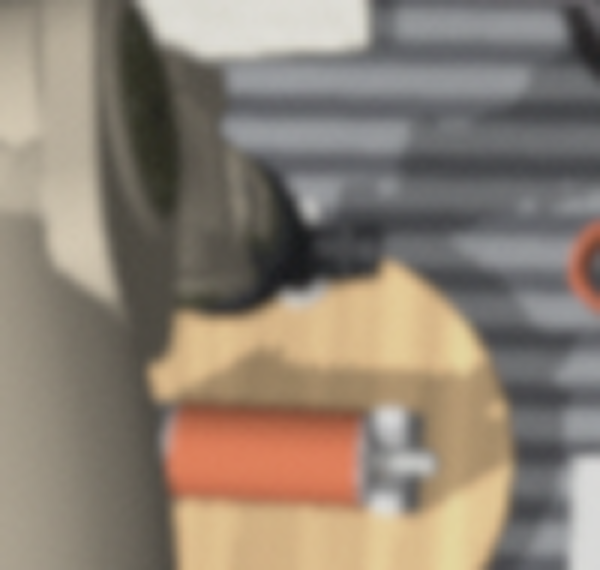

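Turning well, with the drum seated. Continue in small steps toward the stop.

```bash
python3 -m pendant '[[[0.01,0.2,0],-0.4,1],[[0.01,0.2,0],-0.4,1],[[0,0,0],0,1]]' >/dev/null; python3 arc.py; python3 -m pendant '[[[0.01,0.15,0],-0.3,1],[[0.01,0.15,0],-0.3,1],[[0,0,0],0,1]]' >/dev/null; python3 arc.py; python3 -m pendant '[[[0.01,0.15,0],-0.3,1],[[0,0,0],0,1]]' >/dev/null; python3 arc.py
```

```text
r 0.0957 ang from start 44.56 jaw from start 43.89 F tool [-5.9 -0.3 -0.7] Mz -0.01 z 0.0335 clk 29.35
r 0.0957 ang from start 48.08 jaw from start 47.46 F tool [-6.2 -1.3 -1.3] Mz 0.01 z 0.0334 clk 29.725
r 0.0958 ang from start 49.87 jaw from start 49.26 F tool [-6.9 -0.3 -0.9] Mz 0.01 z 0.0335 clk 29.975
```

```bash
python3 -m pendant '[[[-0.03,0.15,0],-0.3,1],[[0,0,0],0,1]]' >/dev/null; python3 arc.py; python3 -m pendant '[[[-0.02,0.15,0],-0.3,1],[[0,0,0],0,1]]' >/dev/null; python3 arc.py; python3 -m pendant '[[[0,0.15,0],-0.3,1],[[0,0,0],0,1]]' >/dev/null; python3 arc.py
```

```text
r 0.0958 ang from start 51.69 jaw from start 51.05 F tool [-4.7 -1.  -1.8] Mz 0.02 z 0.0334 clk 30.225
r 0.0958 ang from start 53.53 jaw from start 52.85 F tool [-4.6 -2.  -3.2] Mz 0.01 z 0.0334 clk 30.475
r 0.0959 ang from start 55.34 jaw from start 54.64 F tool [-4.9 -0.4 -3.7] Mz 0.01 z 0.0335 clk 30.725
```

```bash
python3 -m pendant '[[[0,0.15,0],-0.3,1],[[0,0.15,0],-0.3,1],[[0,0,0],0,1]]' >/dev/null; python3 arc.py; python3 -m pendant '[[[0,0.15,0],-0.3,1],[[0,0.15,0],-0.3,1],[[0,0,0],0,1]]' >/dev/null; python3 arc.py; python3 pic.py 14 120 100 110 95 165 120 100 75
```

```text
r 0.0954 ang from start 56.23 jaw from start 58.06 F tool [ -2.  -15.3  -3.9] Mz -0.06 z 0.0334 clk 31.1
r 0.0947 ang from start 56.03 jaw from start 61.38 F tool [  1.4 -33.   -3.1] Mz -0.12 z 0.0333 clk 31.475
top 6
side 8
```

View pics/side14.png

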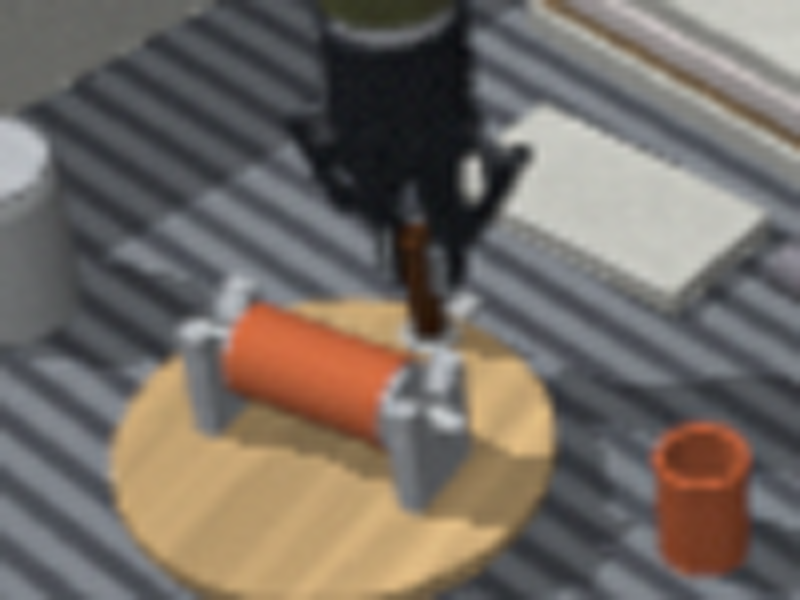

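View pics/top14.png

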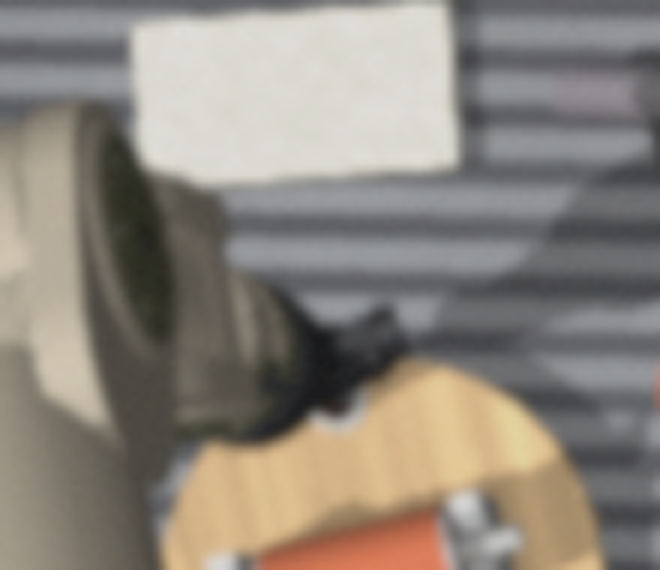

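```bash
python3 -m pendant '[[[0,-0.2,0],0.3,1],[[0,-0.1,0],0.3,1],[[0,0,0],0,1]]' >/dev/null; python3 arc.py; python3 -m pendant '[[[0,0,0],0,0.3],[[0,0,0],0,0],[[0,0,0],0,-0.3],[[0,0,0],0,-0.6],[[0,0,0],0,-1],[[0,0,0],0,-1]]' >/dev/null; python3 arc.py; python3 -m pendant '[[[0,0,-0.4],0,-1],[[0,0,-0.8],0,-1],[[0,0,-1],0,-1],[[0,0,-1],0,-1],[[0,0,-1],0,-1],[[0,0,-1],0,-1],[[0,0,-1],0,-1],[[0,0,-1],0,-1],[[0,0,-0.5],0,-1]]'; python3 arc.py
```

```text
r 0.0952 ang from start 56.23 jaw from start 58.05 F tool [ -1.  -13.1  -4.7] Mz 0.29 z 0.0334 clk 31.95
r 0.0955 ang from start 58.9 jaw from start 58.24 F tool [ 0.4 -0.4  0.7] Mz -0.07 z 0.0331 clk 32.7
clock: 33.83
tcp_pos: [0.593, 0.2061, 0.1898]
orientation: [0.002, -0.157, 0.988, 0.0]
wrist_force: [1.2, -0.1, -0.5]
finger_gap: 0.0854
r 0.0964 ang from start 58.75 jaw from start 58.23 F tool [-1.1 -0.4  0.5] Mz -0.02 z 0.1898 clk 33.825
```

```bash
python3 -m pendant '[[[0.3,-0.5,0],0,-1],[[0.5,-1,0],0,-1],[[0.5,-1,0],0,-1],[[0.5,-1,0],0,-1],[[0.5,-1,0],0,-1],[[0.5,-1,0],0,-1],[[0.5,-1,0],0,-1],[[0.5,-1,0],0,-1],[[0.5,-1,0],0,-1],[[0.5,-1,0],0,-1],[[0.5,-1,0],0,-1],[[0,0,0],0,-1]]';python3 pic.py 15 140 145 90 85 165 120 90 75
```

```text
clock: 35.33
tcp_pos: [0.556, -0.0286, 0.1871]
orientation: [0.0, -0.155, 0.988, -0.0]
wrist_force: [-0.4, -1.0, -0.2]
finger_gap: 0.085
top 7
side 8
```

View pics/side15.png

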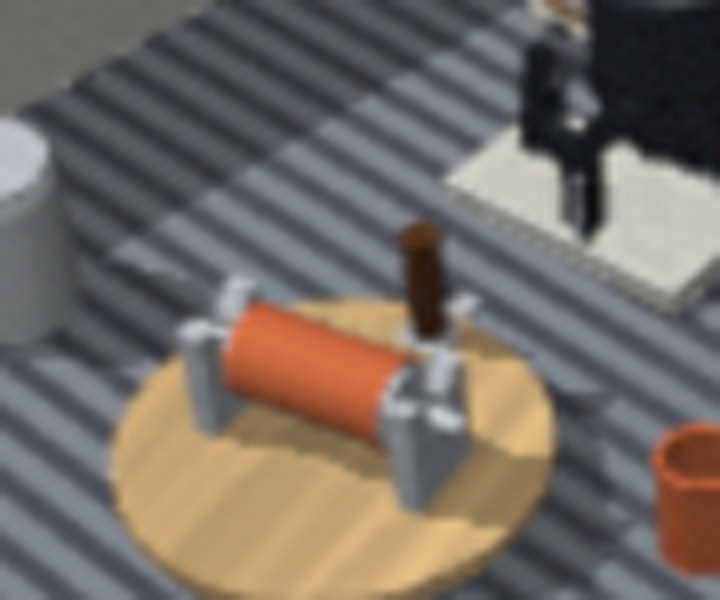

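View pics/top15.png

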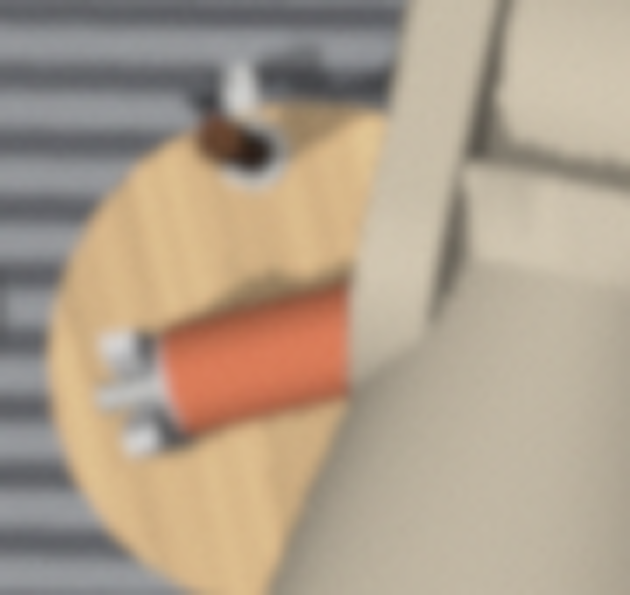

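View pics/top15_full.png

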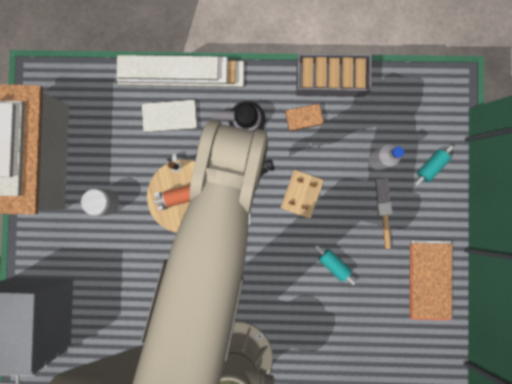

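Run:
```python
from h import *
T=un([(122,346),(143,439),(213,137)],7,(140,145));S=un([(238,287),(192,328),(442,360),(400,407),(420,233)],8,(165,120))
# after turn local +x upright points to world angle ~106deg -> left in top
LT=[(.062,-.021,.103),(.062,.021,.103),(0,-.095,.107)]
LS=[(.062,-.021,.103),(.062,.021,.103),(-.062,-.021,.103),(-.062,.021,.103),(0,-.095,.107)]
def r(p,w):
    o=[]
    if "t" in w:o.append((proj("top",fr(*p[:3],LT,.0035))-T).ravel())
    if "s" in w:o.append((proj("side",fr(*p[:3],LS,.0035))-S).ravel())
    return np.concatenate(o)
for w in("t","s","ts"):
    a=least_squares(r,[.501,.1735,1.85],args=(w,));print(w,a.x.round(4),"turned",np.degrees(a.x[2]-.869).round(2),a.fun.round(1))
```

```text
t [0.5016 0.1736 1.8592] turned 56.74 [-0.4 -0.2  0.2  0.3  0.1 -0.2]
s [0.4982 0.1739 1.8264] turned 54.85 [ 0.2 -0.4 -0.1  0.4  0.3 -0.1 -0.2  0.3 -0.1 -0.1]
ts [0.4997 0.1742 1.8367] turned 55.45 [-0.5  0.  -0.2  0.6  0.6  0.3  0.3 -0.6  0.1  0.3  0.5 -0.5  0.1 -0.
 -0.1 -0.4]
```

Run:
```python
from h import *
sx,sy,yw=.500,.174,1.845
out=[]
for c,(x0,y0,w,h),f in (("top",(145,165,50,50),8),("side",(180,145,50,50),8)):
    im=cv2.resize(cv2.imread(f"pics/{c}15_full.png")[y0:y0+h,x0:x0+w],None,fx=f,fy=f,interpolation=cv2.INTER_CUBIC)
    t=np.linspace(0,2*np.pi,40)
    for l,rr in((-.05,.0235),(.05,.0235),(-.082,.006),(.082,.006)):
        q=(proj(c,fr(sx,sy,yw,np.c_[0*t+l,rr*np.cos(t),rr*np.sin(t)],.081+.0035))-[x0,y0]+.5)*f-.5
        cv2.polylines(im,[np.round(q*8).astype(int)],True,(0,255,0),1,cv2.LINE_AA,3)
    out.append(im)
cv2.imwrite("pics/ov15.png",np.hstack(out))
```

```text
(no output)
```

View pics/ov15.png

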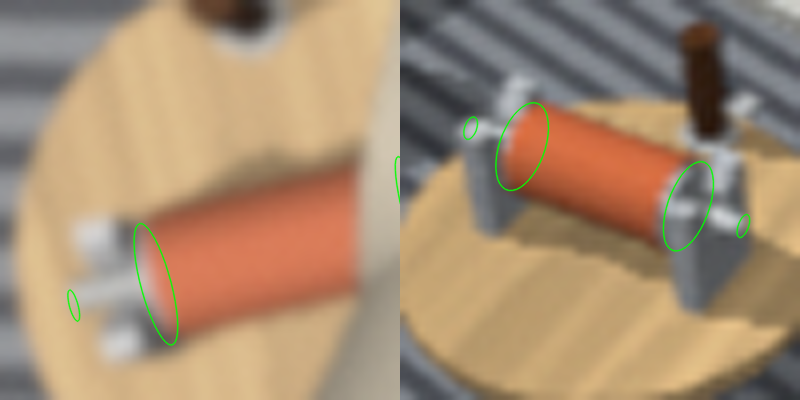

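The overlay matches the seated pose to about a pixel at both ends, so I'm handing in.

```bash
python3 -c "
from workcell import env
print(env.hand_in())"
```

```text
the job is handed in; nothing more can be done
None
```

I seated the drum in both slots, released it, turned the stand about 56° anticlockwise by its handle up to the stop, let go, and handed in at about 35 s. The hand-in gave no verdict.

**Checks at the end**
- **Seating:** pressing down gave a firm stop at the expected height, with the force shared by both ends. The last overlay matched the seated pose to about a pixel.
- **Stop:** the handle met hard resistance of about 33 N at 56°. After I let go, the pictures gave 56.7° (top) and 54.9° (side). They disagree by about 2°, and the allowed error is 0.04 rad (2.3°).
- **Bystanders:** nothing looked moved in the last pictures. I judged this by eye without measuring each one, and the arm hid the sleeve and the filling knife by the stand in the top view. The sleeve was in place in the side view, but the knife was not checked.

**What went wrong or disagreed**
- **Height error:** the fingertips sit about 39 mm higher than the reported TCP height. My first grasp therefore closed on top of the drum with about 28 N, and I corrected for it on the second try.
- **First lowering:** the drum touched one upright at 5–9 N, so I lifted it, shifted it 4 mm along the axle and lowered it again. It touched once more, lightly, before it seated.
- **Camera heights:** both cameras read heights about 3.5 mm too high, equally for drum and stand.

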